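# Set up the stacked shaker

### The arm

A 6-joint arm with a two-finger parallel gripper is mounted at the origin on the work surface. World frame = base frame: x ahead of the robot, y to its left, z up, the work surface at z = 0. Lengths are in m, angles in rad, forces in N, time in s.
With the tool pointing down it reaches from about 0.35 to 0.775 m from the base axis. Payload 5.5 kg.
Tool frame: the origin (TCP) lies at the very end of the fingers, on their centre line; the grasp point (between the pads) lies 19 mm behind it; z points along the fingers, y is the direction in which the jaws open and shut (so a half turn about z gives the same grasp; the last joint's range is limited). The gripper opens to 85 mm and grips with 20 to 120 N. Pads are 22 mm wide; open, the fingers measure 114 mm over their backs; the gripper's body (76 mm by 85 mm) begins 54 mm behind the grasp point. The pads swing forward as they close: fully open they stand 13 mm farther back than shut.
Start: joints at [-1.355, 0.313, 0.046, 1.304, 0, 1.431], TCP at [0.2, -0.539, 0.231] pointing down, gripper open.
Joint ranges: [-2.76, 2.76], [-0.86, 1.69], [-1.03, 1.26], [-2.2, 2.34], [-1.47, 1.5], [-3.14, 3.14]. Speed limits (rad/s): [2.57, 2.57, 3.14, 3.14, 3.14, 3.14].

### API

Orientations are given as a unit quaternion [w, x, y, z].
In Python, from workcell import get_state, imaging, env, spotter gives the robot as it stands.
- The arm moves only by the tool play_rows, never from a script. Its argument "moves" is a list of rows, each an object with "claw": the finger opening in cm, from 0 to 8.54; "delta_pos": the shift along the tool's x, y, z in cm, a list of three; "twist": the turn about the tool's z in degrees. A call has 1 to 12 rows; each row is the pose to reach, as a shift and turn from the pose commanded when the call began, along the tool's axes at that moment; what a row does not reach only later rows make up. A row lasts 1/8 s, in which the tool goes at most 62.5 mm and 10.7 degrees, less where a joint would pass 70% of its speed; a pose out of reach is approached as far as the arm can. A call with a gripper value outside its range is refused whole. The fingers move at their own pace and stop on an object; "force" is the grip in N (left out, the last holds). Time passes only in rows, so rows that repeat a pose let the fingers close. It gives the time, the measured TCP pose, the force and the opening at its end, in the units of the state.
- get_state(): the state, without advancing time (a new reading comes with each control period).
- imaging.read_camera(name): name is "scene" or "top"; returns the picture (384x512x3 uint8, red, green, blue); there is no depth.
- imaging.camera_info(name): a dict with "fx", "fy", "cx", "cy" (pixels), "k1" (the pictures are not rectified: a ray, as slopes to the right and down, at radius r is drawn at 1 + k1 r^2 times it, then the intrinsics apply), "world_to_cam" (4x4, takes a point from world to camera coordinates). Camera axes: x right, y down, z forward; pixel columns grow to the right and rows downward; lengths in m; the calibration is good to about 2 mm. A picture is of the moment at which its call begins. camera_info takes no time and is no camera call.
- env.hand_in(): hands the job in, once; it reports no verdict.
Trained networks look in the newest picture that a camera, given by its name, has taken for a name from the list of things; names that differ only in an ending like _2 or _b are one class to them, and where a whole thing is asked for, a point or a joint stands for the part that bears it (a point fixed in the world has none). Each returns a list of dicts, best first, with "conf" (0 to 1); they miss things now and then, are a little off and sometimes report something else, mostly with a low value. They report only what shows in the picture. A call takes as long as a camera call.
- spotter.spot_in(camera, query): "extent" ([left, top, right, bottom] in pixels, round what is visible of it).
The state is a dict: "clock": time; "joint_pos": joint angles; "qvel": joint speeds; "tau": joint torques, N m; "tcp_pos": TCP position; "orientation": TCP orientation; "wrist_force": force on the tool from outside, world axes, zero at the start; "ft_torque": the same for the moment, N m; "finger_gap": finger opening in m.
Only numpy, scipy, OpenCV 4.12 (cv2) and the standard library are available. Lean on these libraries where they do the work, as an engineer would, in place of code of your own. Each camera call takes 0.05 s, during which the arm holds its last target. There are 200 camera calls.

### The job

Get the lab shaker ready for a run: first clear all the waste (used caps and broken rack pieces) off its platform into the grey bench bin, then take the two stacking tiers from where they are parked and socket them one on the other onto the shaker platform, all posts fully home in the corner sockets. Last, stand both white sample jars upright on the top tier, wholly on its deck. Set tiers and jars down gently rather than letting them drop, never tip a jar over, and leave the mixer, the tip box and the glass jar where they are.

Things in the scene. Friction and masses are not known exactly. Their poses are not given: they have to be found in the camera images.
- shaker: Cream orbital shaker, fixed to the bench, switched off: housing 205 x 165 mm with a low control nose (two knobs, display) at its -x side. Origin on the bench below the platform centre, z up, x along the platform's 210 mm side, pointing away from the nose.
- platform (a point): Centre of the top face of the shaker's bolted-on platform, 80 mm above the bench, axes as the shaker. Plate 210 x 170 mm with dark mat, no handle. Black corner sockets centred at x +-92, y +-72: 26 mm square, 14 mm high, with a 17 mm square well down to the plate top, so a post has 2.5 mm play each side.
- tier_a: Stacking tier, 210 (x) x 170 (y) mm, 0.45 kg: 6 mm plate with dark mat, its top 75 above the origin, on four steel posts 12 mm thick (tips tapered to 7 mm) at x +-92, y +-72. Origin: centre of the four feet, at foot level, z up. Over each post a 14 mm high socket like the platform's, so tiers stack at 75 mm pitch. Half-turn symmetric. Starts on the bench at the left.
- tier_b: The other, identical stacking tier, measured as tier_a; it starts socketed on tier_a (origin 75 mm above tier_a's), so it comes off first. Home on the shaker platform a tier's feet stand on the plate 80 mm above the bench; home on the other tier, 155 mm.
- tier_a_bar (a point): Middle of tier_a's carrying bar, 110 mm above the tier's origin, axes as the tier. The steel bar runs along the tier's x: 100 long, 12 wide in y, 14 high, on two feet at x +-44, so its underside is 28 mm above the plate.
- tier_b_bar (a point): Middle of tier_b's carrying bar, 110 mm above the tier's origin, axes as the tier. The steel bar runs along the tier's x: 100 long, 12 wide in y, 14 high, on two feet at x +-44, so its underside is 28 mm above the plate.
- bin: Grey plastic bench waste bin, fixed, open-topped, 160 x 160 mm outside, 90 mm high, walls and floor 4 mm. Origin: centre of its underside, z up.
- cap_a: Waste: used blue ribbed bottle cap, 40 mm in diameter, 24 mm high, 14 g, lying open side down. Origin: centre of its underside, z up. Starts on the shaker platform. May be absent.
- cap_b: Waste: used blue ribbed bottle cap, 40 mm in diameter, 24 mm high, 14 g, lying open side down. Origin: centre of its underside, z up. Starts on the shaker platform. May be absent.
- shard_a: Waste: white broken-off piece of a plastic tube rack, 46 (x) x 30 (y) mm, 20 g, 18 mm high, with a 30 mm high step at its -x half (x -23 to -1). Origin: centre of its underside, z up. Starts on the shaker platform. May be absent.
- shard_b: Waste: white broken-off piece of a plastic tube rack, 46 (x) x 30 (y) mm, 20 g, 18 mm high, with a 30 mm high step at its -x half (x -23 to -1). Origin: centre of its underside, z up. Starts on the shaker platform. May be absent.
- jar_a: White plastic sample jar with grey lid, closed, upright, 50 mm in diameter, 65 mm high (lid from 50 up, 49 mm in diameter), about 110 g. Origin: centre of its underside, z up. Starts on the bench to the robot's right.
- jar_b: White plastic sample jar with grey lid, closed, upright, 50 mm in diameter, 65 mm high (lid from 50 up, 49 mm in diameter), about 110 g. Origin: centre of its underside, z up. Starts on the bench to the robot's right.
- vortex_mixer: Tan vortex mixer, 120 x 110 mm, 116 high, a bystander at the robot's right. Origin: centre of its underside.
- tip_box: Grey box of pipette tips, 120 x 85 mm, 57 high, a bystander. Origin: centre of its underside.
- glass_jar: Glass jar with brass lid, 72 mm in diameter, 110 high, a bystander. Origin: centre of its underside.

How it is judged:
On the way, in this order (a step that is already met when the one before it is completed fails the run):
1. all the waste is in the bin (x of cap_a in the frame of bin between -0.076 and 0.076 m and y of cap_a in the frame of bin between -0.076 and 0.076 m and z of each of cap_a, cap_b, shard_a, shard_b in the frame of bin below 0.09 m and x of cap_b in the frame of bin between -0.076 and 0.076 m and y of cap_b in the frame of bin between -0.076 and 0.076 m and x of shard_a in the frame of bin between -0.076 and 0.076 m and y of shard_a in the frame of bin between -0.076 and 0.076 m and x of shard_b in the frame of bin between -0.076 and 0.076 m and y of shard_b in the frame of bin between -0.076 and 0.076 m), for 0.2 s.
2. one tier is home in the sockets of the shaker platform (((height (world z) of tier_a between 0.074 and 0.085 m and horizontal distance between tier_a and platform below 0.007 m and angle between the x axis of tier_a and the x axis of shaker, either way round below 0.06 rad and angle between tier_a's own z axis and vertical below 0.03 rad) or (height (world z) of tier_b between 0.074 and 0.085 m and horizontal distance between tier_b and platform below 0.007 m and angle between the x axis of tier_b and the x axis of shaker, either way round below 0.06 rad and angle between tier_b's own z axis and vertical below 0.03 rad))), for 0.2 s.
3. the other tier is home in the sockets of the first (((height (world z) of tier_a between 0.074 and 0.085 m and horizontal distance between tier_a and platform below 0.007 m and angle between the x axis of tier_a and the x axis of shaker, either way round below 0.06 rad and angle between each of tier_a, tier_b's own z axis and vertical below 0.03 rad and height (world z) of tier_b between 0.148 and 0.161 m and horizontal distance between tier_b and tier_a below 0.007 m and angle between the x axis of tier_b and the x axis of tier_a, either way round below 0.06 rad) or (height (world z) of tier_b between 0.074 and 0.085 m and horizontal distance between tier_b and platform below 0.007 m and angle between the x axis of tier_b and the x axis of shaker, either way round below 0.06 rad and angle between each of tier_b, tier_a's own z axis and vertical below 0.03 rad and height (world z) of tier_a between 0.148 and 0.161 m and horizontal distance between tier_a and tier_b below 0.007 m and angle between the x axis of tier_a and the x axis of tier_b, either way round below 0.06 rad))), for 0.2 s.
At the end, for the whole second after the job is handed in: Waste in the bin below its rim; tiers socketed one on the other on the platform: level (0.03 rad), centred (7 mm) and square (0.06 rad) on what is below, feet 80 and 155 mm up (+-5); jars upright (0.1 rad), base 222 to 240 mm up, within 90 x 72 mm of the platform centre; all at rest (all of step 1 and ((height (world z) of tier_a between 0.074 and 0.085 m and horizontal distance between tier_a and platform below 0.007 m and angle between the x axis of tier_a and the x axis of shaker, either way round below 0.06 rad and angle between each of tier_a, tier_b's own z axis and vertical below 0.03 rad and height (world z) of tier_b between 0.148 and 0.161 m and horizontal distance between tier_b and tier_a below 0.007 m and angle between the x axis of tier_b and the x axis of tier_a, either way round below 0.06 rad) or (height (world z) of tier_b between 0.074 and 0.085 m and horizontal distance between tier_b and platform below 0.007 m and angle between the x axis of tier_b and the x axis of shaker, either way round below 0.06 rad and angle between each of tier_b, tier_a's own z axis and vertical below 0.03 rad and height (world z) of tier_a between 0.148 and 0.161 m and horizontal distance between tier_a and tier_b below 0.007 m and angle between the x axis of tier_a and the x axis of tier_b, either way round below 0.06 rad)) and height (world z) of jar_a between 0.222 and 0.24 m and x of jar_a in the frame of platform between -0.09 and 0.09 m and y of jar_a in the frame of platform between -0.072 and 0.072 m and angle between each of jar_a, jar_b's own z axis and vertical below 0.1 rad and linear speed of each of jar_a, jar_b, tier_a, tier_b below 0.03 m/s and height (world z) of jar_b between 0.222 and 0.24 m and x of jar_b in the frame of platform between -0.09 and 0.09 m and y of jar_b in the frame of platform between -0.072 and 0.072 m); the robot touches nothing.
It fails at once if a bystander (mixer, tip box, glass jar) is moved more than 30 mm (distance of any of vortex_mixer, tip_box, glass_jar from where it was at the start of the episode above 0.03 m).
It fails at once if a jar is tipped over (more than 0.7 rad) (angle between any of jar_a, jar_b's own z axis and vertical above 0.7 rad).
It fails at once if a tier or jar is let fall (over 0.6 m/s, out of the fingers) ((linear speed of tier_a above 0.6 m/s and contact force between tier_a and the fingers below 0.3 N) or (linear speed of tier_b above 0.6 m/s and contact force between tier_b and the fingers below 0.3 N) or (linear speed of jar_a above 0.6 m/s and contact force between jar_a and the fingers below 0.3 N) or (linear speed of jar_b above 0.6 m/s and contact force between jar_b and the fingers below 0.3 N)).
Of cap_a, cap_b, shard_a, shard_b only 2 to 4 are there at a start; the rules pass over those that are not, and their reading is None.
At some moment in a run one of cap_a, cap_b, shard_a, shard_b may be knocked a few centimetres aside while the robot is not near it.
It also fails if it takes over 200 s, if anything falls off the work surface, if the arm or the gripper's body presses on something with over 40 N, if the wrist force passes 120 N, or if a joint passes its speed limit or range.

## Working session

There is one attempt and no reset: what is moved stays moved. The work goes in short steps, Python scripts to look and compute and a tool call to move; the robot and the scene stay as the last step left them, time stands still between calls to the robot, and variables do not carry over. Pictures are saved under pics/ and viewed, about 12 in all and at most 16, crops included, and the job is handed in when it is done.

Besides the shell and the picture viewer there is one more tool, called after "Request:" as name(argument=value, ...), one argument or row to a line, values as JSON. play_rows: Moves the arm, as the interface text tells. Its arguments: {"type":"object","properties":{"moves":{"type":"array"},"force":{"type":"number"}},"required":["moves"]}

```bash
mkdir -p pics; ls; cat > h.py <<'E'
import numpy as np, cv2
from workcell import get_state, imaging, env, spotter
def info(n):
    i=imaging.camera_info(n); return i, np.array(i["world_to_cam"])
def proj(n,P):
    i,T=info(n); P=np.atleast_2d(P); c=P@T[:3,:3].T+T[:3,3]; s=c[:,:2]/c[:,2:]
    s=s*(1+i["k1"]*(s**2).sum(1,keepdims=True))
    return s*[i["fx"],i["fy"]]+[i["cx"],i["cy"]]
def ray(n,uv,z):
    i,T=info(n); uv=np.atleast_2d(np.array(uv,float)); d=(uv-[i["cx"],i["cy"]])/[i["fx"],i["fy"]]
    s=d.copy()
    for _ in range(20): s=d/(1+i["k1"]*(s**2).sum(1,keepdims=True))
    r=np.c_[s,np.ones(len(s))]@T[:3,:3]; o=-T[:3,:3].T@T[:3,3]
    return o+r*((z-o[2])/r[:,2])[:,None]
def snap(n,f,crop=None,k=1.0):
    im=imaging.read_camera(n); 
    o=im[:,:,::-1]
    if crop: o=o[crop[1]:crop[3],crop[0]:crop[2]]
    cv2.imwrite("pics/"+f,cv2.resize(o,None,fx=k,fy=k,interpolation=cv2.INTER_CUBIC)); return im
E
python3 - <<'E'
from h import *
for n in("scene","top"):
    snap(n,n+"0.png",k=1.5); i,T=info(n); print(n,i["fx"],i["k1"],(-T[:3,:3].T@T[:3,3]).round(3),T.round(3).tolist())
for q in ["shaker","tier_a","tier_b_bar","bin","cap_a","shard_a","jar_a","vortex_mixer","tip_box","glass_jar"]:
    for n in("top","scene"):
        print(q,n,[(round(d["conf"],2),np.round(d["extent"]).astype(int).tolist()) for d in spotter.spot_in(n,q)])
print(get_state())
E
```

```text
pics
scene 400.0887212487707 -0.08240634080399287 [1.457 0.352 0.814] [[-0.471, 0.882, 0.012, 0.366], [0.49, 0.273, -0.828, -0.135], [-0.734, -0.384, -0.56, 1.66], [0.0, 0.0, 0.0, 1.0]]
top 406.21648859025703 -0.006807451017242755 [ 0.462 -0.103  1.599] [[0.023, -1.0, -0.006, -0.104], [-0.996, -0.022, -0.087, 0.597], [0.087, 0.008, -0.996, 1.554], [0.0, 0.0, 0.0, 1.0]]
shaker top [(0.89, [208, 170, 257, 240])]
shaker scene [(0.59, [244, 186, 324, 267]), (0.17, [210, 207, 222, 235])]
tier_a top [(0.9, [110, 187, 163, 247]), (0.84, [158, 189, 169, 245])]
tier_a scene [(0.89, [365, 236, 428, 288]), (0.65, [370, 190, 442, 266]), (0.35, [218, 229, 246, 275])]
tier_b_bar top [(0.86, [109, 183, 160, 248])]
tier_b_bar scene [(0.81, [368, 186, 444, 263])]
bin top [(0.78, [301, 226, 352, 272])]
bin scene [(0.79, [185, 145, 243, 195])]
cap_a top [(0.61, [216, 208, 225, 216]), (0.55, [216, 185, 226, 193])]
cap_a scene [(0.55, [298, 202, 311, 220]), (0.52, [288, 216, 299, 230])]
shard_a top [(0.61, [239, 204, 244, 217]), (0.23, [109, 187, 163, 246])]
shard_a scene [(0.66, [270, 199, 281, 210])]
j
[... 574 characters left out ...]
lock': 1.1, 'joint_pos': array([-1.35459059e+00,  3.13164276e-01,  4.61115539e-02,  1.30359647e+00,
       -3.05224422e-05,  1.43122753e+00]), 'qvel': array([ 2.25167146e-03,  9.50341149e-04,  3.76015465e-04,  5.79900625e-04,
       -1.21145915e-03,  9.12483926e-06]), 'tau': array([-7.83376108e-04, -4.80479479e+01,  2.98816341e+01,  2.82914252e-04,
       -2.14306942e-04,  1.17107911e-05]), 'tcp_pos': array([ 0.20029123, -0.53903819,  0.23134826]), 'orientation': array([ 7.40975802e-05,  9.84219736e-01,  1.76950574e-01, -1.24317353e-05]), 'wrist_force': array([0.17719921, 0.60712422, 0.00812065]), 'ft_torque': array([-0.03476174, -0.05066982, -0.04935796]), 'finger_gap': 0.08548186934380868}
```

View pics/top0.png

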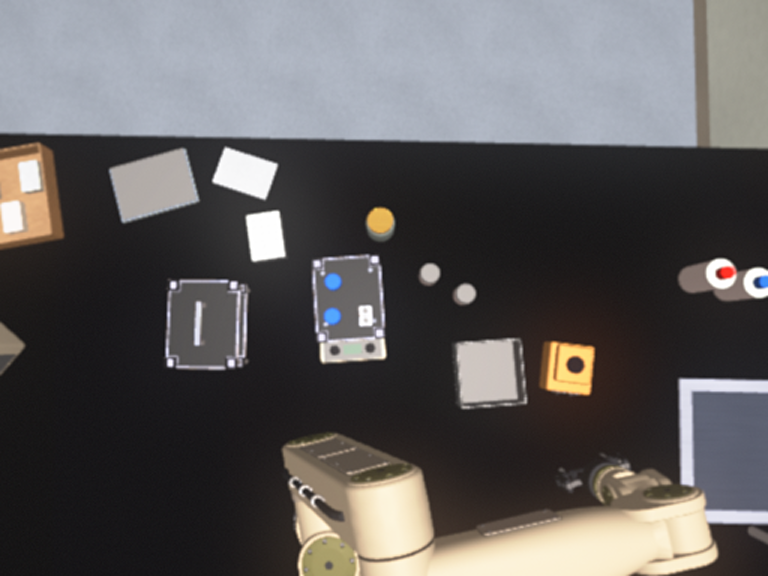

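View pics/scene0.png

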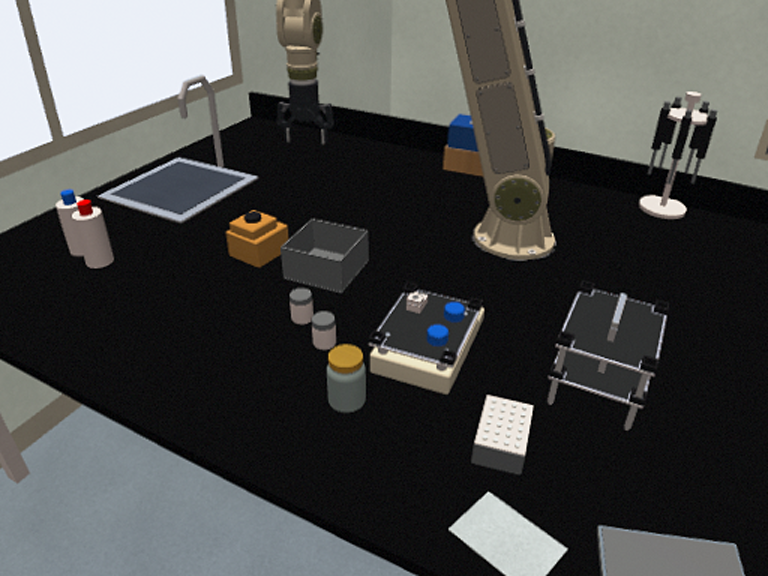

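```bash
cat >> h.py <<'E'
def montage(f,items):
    ts=[]
    for n,crop,k in items:
        im=cv2.imread(f"pics/raw_{n}.png"); o=im[crop[1]:crop[3],crop[0]:crop[2]]
        o=cv2.resize(o,None,fx=k,fy=k,interpolation=cv2.INTER_CUBIC); ts.append(o)
    h=max(t.shape[0] for t in ts)
    cv2.imwrite("pics/"+f,np.hstack([cv2.copyMakeBorder(t,0,h-t.shape[0],0,6,cv2.BORDER_CONSTANT,value=(255,0,255)) for t in ts]))
def raws(names=("top","scene")):
    for n in names: cv2.imwrite(f"pics/raw_{n}.png",imaging.read_camera(n)[:,:,::-1])
E
python3 - <<'E'
from h import *
raws()
r=lambda l,z:ray("top",np.array(l)/1.5,z)[:,:2].round(4).tolist()
print("shaker",r([(318,263),(376,260),(320,338),(380,336)],.094))
print("tier",r([(173,286),(233,285),(172,363),(233,363)],.164), r([(200,323)],.192))
print("caps",r([(333,282),(332,316)],.104),"shard",r([(366,316)],.105))
print("jars",r([(430,273),(465,293)],.065),"bin",r([(490,373)],.09),"glass",r([(380,222)],.11),"mixer",r([(568,368)],.1))
montage("m1.png",[("top",(200,162,262,245),6),("top",(104,180,172,252),6)])
montage("m2.png",[("scene",(240,180,330,270),4),("scene",(360,180,450,290),4)])
E
```

```text
shaker [[0.6507, 0.0649], [0.6614, -0.0794], [0.4648, 0.0541], [0.4731, -0.0936]]
tier [[0.5795, 0.3995], [0.585, 0.257], [0.3982, 0.3924], [0.4016, 0.249]] [[0.4928, 0.3226]]
caps [[0.6031, 0.0253], [0.5192, 0.0252]] shard [[0.5211, -0.0583]]
jars [[0.6351, -0.2164], [0.5863, -0.3054]] bin [[0.3887, -0.3656]] glass [[0.7544, -0.0873]] mixer [[0.4056, -0.5539]]
```

View pics/m1.png

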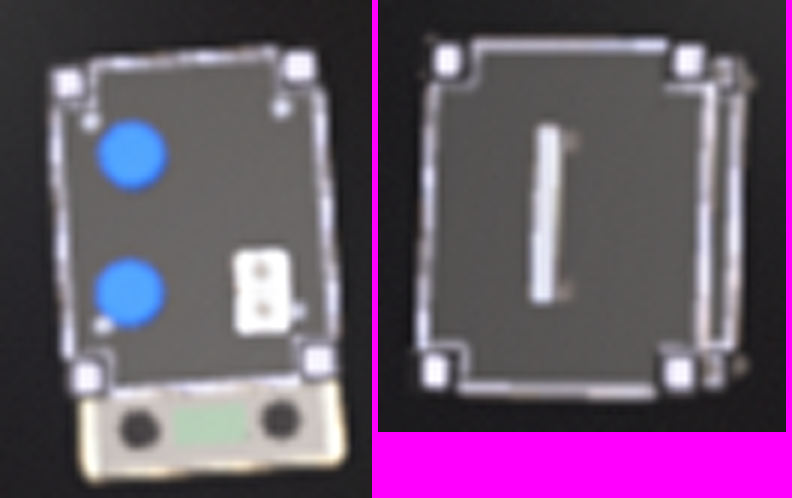

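View pics/m2.png

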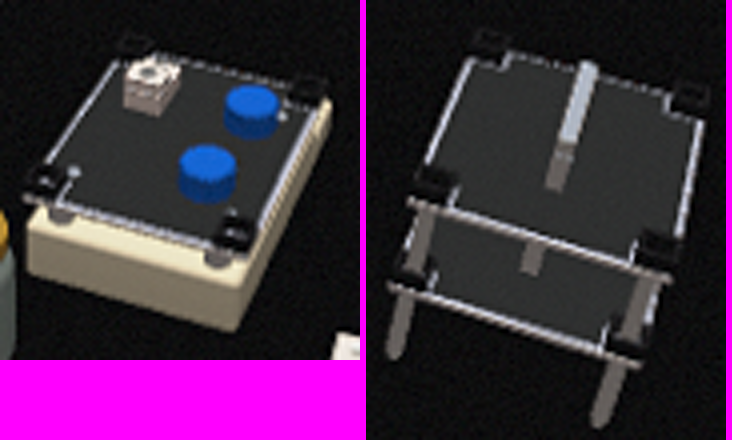

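```bash
cat >> h.py <<'E'
from scipy.optimize import least_squares
C=np.array([[92,72],[92,-72],[-92,72],[-92,-72]])/1000.
def rig(p,pts,z):
    c,s=np.cos(p[2]),np.sin(p[2]); R=np.array([[c,-s],[s,c]])
    return np.c_[pts@R.T+p[:2],np.full(len(pts),z)]
def fit(obs,p0=(0.5,0.1,0)):
    # obs: list of (cam, pts2d, z, uv)
    f=lambda p:np.concatenate([(proj(n,rig(p,q,z))-uv).ravel() for n,q,z,uv in obs])
    r=least_squares(f,p0); return r.x,r.fun.reshape(-1,2)
def plan(xyz,yaw=None):
    s=get_state(); w,x,y,z=s["orientation"]
    from scipy.spatial.transform import Rotation as Ro
    R=Ro.from_quat([x,y,z,w]).as_matrix(); d=R.T@(np.array(xyz)-s["tcp_pos"])*100
    ps=np.degrees(np.arctan2(R[1,0],R[0,0])); tw=None if yaw is None else ps-yaw
    print("delta",d.round(2),"twist",tw,"yaw",round(ps,2),"tcp",s["tcp_pos"].round(4),"j",s["joint_pos"].round(2),"clk",s["clock"],"gap",round(s["finger_gap"],4),"F",s["wrist_force"].round(1))
    return d,tw
def m(l,crop,k): return (np.array(l)+.5)/k-.5+np.array(crop)
E
python3 - <<'E'
from h import *
st=m([(68,84),(299,67),(88,377),(318,361)],(200,162),6)
ss=m([(45,180),(233,232),(135,48),(310,90)],(240,180),4)
# scene ordering: +x is toward the scene camera; y left = image right
ss_o=m([(233,232),(45,180),(310,90),(135,48)],(240,180),4)
tt=m([(447-378,61),(688-378,62),(435-378,371),(680-378,372)],(104,180),6)
ts_o=m([(660-366,245),(437-366,180),(690-366,97),(490-366,45)],(360,180),4)
for nm,a,b,z in(("shaker",st,ss_o,.08),("tier",tt,ts_o,.15)):
    for o in ([("top",C,z+.007,a)],[("scene",C,z+.014,b)],[("top",C,z+.007,a),("scene",C,z+.014,b)]):
        p,e=fit(o); print(nm,p.round(4),np.abs(e).max().round(2))
print("bar top ends",ray("top",m([(546-378,127),(542-378,300)],(104,180),6),.192).round(4))
print("caps",ray("top",m([(131,155),(130,292)],(200,162),6),.102).round(4))
print("caps scene",ray("scene",m([(207,158),(252,100)],(240,180),4),.104).round(4))
print("shard",ray("top",m([(262,292)],(200,162),6),.1).round(4))
plan((.5,0.02,.2),183)
E
```

```text
shaker [ 0.5662 -0.011   0.0938] 0.18
shaker [ 0.571  -0.0077  0.0831] 0.48
shaker [ 0.5679 -0.0095  0.0883] 0.93
tier [0.4929 0.3296 0.017 ] 0.15
tier [0.4947 0.3302 0.0197] 0.71
tier [0.4935 0.33   0.0186] 0.92
bar top ends [[0.5433 0.3311 0.192 ]
 [0.4434 0.3286 0.192 ]]
caps [[0.6054 0.0277 0.102 ]
 [0.5208 0.0258 0.102 ]]
caps scene [[0.6015 0.0258 0.104 ]
 [0.5197 0.027  0.104 ]]
shard [[ 0.5227 -0.0553  0.1   ]]
delta [ 47.57 -41.96   3.13] twist -162.6131847971907 yaw 20.39 tcp [ 0.2003 -0.539   0.2313] j [-1.35  0.31  0.05  1.3  -0.    1.43] clk 1.2 gap 0.0857 F [ 0.9  0.8 -0.4]
```

Request:
play_rows(
  moves=[
    {"claw": 6.0, "delta_pos": [49.6, -41.8, 3.1], "twist": -125},
    {"claw": 6.0, "delta_pos": [49.6, -41.8, 3.1], "twist": -125},
    {"claw": 6.0, "delta_pos": [49.6, -41.8, 3.1], "twist": -125},
    {"claw": 6.0, "delta_pos": [49.6, -41.8, 3.1], "twist": -125},
    {"claw": 6.0, "delta_pos": [49.6, -41.8, 3.1], "twist": -125},
    {"claw": 6.0, "delta_pos": [49.6, -41.8, 3.1], "twist": -125},
    {"claw": 6.0, "delta_pos": [49.6, -41.8, 3.1], "twist": -125},
    {"claw": 6.0, "delta_pos": [49.6, -41.8, 3.1], "twist": -125},
    {"claw": 6.0, "delta_pos": [49.6, -41.8, 3.1], "twist": -125},
    {"claw": 6.0, "delta_pos": [49.6, -41.8, 3.1], "twist": -125},
    {"claw": 6.0, "delta_pos": [49.6, -41.8, 3.1], "twist": -125},
    {"claw": 6.0, "delta_pos": [49.6, -41.8, 3.1], "twist": -125},
  ],
  force=30,
)

```text
clock: 2.7
tcp_pos: [0.5204, 0.0277, 0.2]
orientation: [-0.0, 0.294, 0.956, 0.0]
wrist_force: [-1.1, 0.5, -0.1]
finger_gap: 0.0599
```

```bash
python3 -c "
from h import *
plan((.520,.0262,.087),185)
for n in('top','scene'):
  imaging.read_camera(n)
  for q in('cap_a','shard_a'):print(n,q,[(round(d['conf'],2),np.round(d['extent'],1).tolist()) for d in spotter.spot_in(n,q)])
"
```

```text
delta [-0.06 -0.15 11.3 ] twist -39.141213277986026 yaw 145.86 tcp [0.5204 0.0277 0.2   ] j [-0.1   0.22 -0.15  1.2   0.    0.49] clk 2.7 gap 0.0599 F [-1.1  0.5 -0.1]
top cap_a [(0.7, [302.5, 224.5, 350.0, 273.8])]
top shard_a [(0.58, [237.6, 205.7, 244.7, 218.0])]
scene cap_a [(0.67, [295.8, 203.3, 309.6, 216.9]), (0.47, [286.1, 215.4, 299.3, 229.2])]
scene shard_a [(0.72, [247.1, 191.3, 321.2, 261.7]), (0.48, [268.3, 198.8, 283.0, 212.8]), (0.17, [150.5, 139.9, 192.8, 178.3])]
```

Request:
play_rows(
  moves=[
    {"claw": 6.0, "delta_pos": [-0.1, -0.1, 3], "twist": -39},
    {"claw": 6.0, "delta_pos": [-0.1, -0.1, 6], "twist": -39},
    {"claw": 6.0, "delta_pos": [-0.1, -0.1, 8], "twist": -39},
    {"claw": 6.0, "delta_pos": [-0.1, -0.1, 10], "twist": -39},
    {"claw": 6.0, "delta_pos": [-0.1, -0.1, 11.5], "twist": -39},
    {"claw": 6.0, "delta_pos": [-0.1, -0.1, 11.6], "twist": -39},
    {"claw": 3.0, "delta_pos": [-0.1, -0.1, 11.6], "twist": -39},
    {"claw": 3.0, "delta_pos": [-0.1, -0.1, 11.6], "twist": -39},
    {"claw": 3.0, "delta_pos": [-0.1, -0.1, 11.6], "twist": -39},
    {"claw": 3.0, "delta_pos": [-0.1, -0.1, 7], "twist": -39},
    {"claw": 3.0, "delta_pos": [-0.1, -0.1, 2], "twist": -39},
  ],
  force=30,
)

```text
clock: 4.38
tcp_pos: [0.5191, 0.0243, 0.1808]
orientation: [-0.001, -0.038, 0.999, 0.0]
wrist_force: [0.1, 0.5, -0.5]
finger_gap: 0.0385
```

```bash
python3 -c "
from h import *
plan((.389,-.366,.13),185)
"
```

```text
delta [ 15.94 -37.93   5.1 ] twist -360.6274894782682 yaw -175.63 tcp [0.5191 0.0243 0.1808] j [-0.11  0.23 -0.19  1.15 -0.   -0.18] clk 4.375 gap 0.0385 F [ 0.1  0.5 -0.5]
```

Request:
play_rows(
  moves=[
    {"claw": 3.0, "delta_pos": [15.9, -37.9, 0], "twist": 0},
    {"claw": 3.0, "delta_pos": [15.9, -37.9, 0], "twist": 0},
    {"claw": 3.0, "delta_pos": [15.9, -37.9, 0], "twist": 0},
    {"claw": 3.0, "delta_pos": [15.9, -37.9, 2], "twist": 0},
    {"claw": 3.0, "delta_pos": [15.9, -37.9, 5], "twist": 0},
    {"claw": 3.0, "delta_pos": [15.9, -37.9, 7.5], "twist": 0},
    {"claw": 3.0, "delta_pos": [15.9, -37.9, 7.5], "twist": 0},
    {"claw": 3.0, "delta_pos": [15.9, -37.9, 7.5], "twist": 0},
    {"claw": 6.0, "delta_pos": [15.9, -37.9, 7.5], "twist": 0},
    {"claw": 6.0, "delta_pos": [15.9, -37.9, 7.5], "twist": 0},
    {"claw": 6.0, "delta_pos": [15.9, -37.9, 7.5], "twist": 0},
    {"claw": 6.0, "delta_pos": [15.9, -37.9, 3], "twist": 0},
  ],
)

```text
clock: 5.88
tcp_pos: [0.3892, -0.363, 0.1482]
orientation: [-0.002, -0.039, 0.999, 0.003]
wrist_force: [0.4, -1.6, 0.6]
finger_gap: 0.06
```

```bash
python3 -c "
from h import *
plan((.6045,.027,.17),185)
raws()
montage('m3.png',[('top',(200,162,262,245),5),('top',(290,215,365,280),5)])
"
```

```text
delta [-24.5   37.22  -2.07] twist -360.5295612112259 yaw -175.53 tcp [ 0.3892 -0.363   0.1482] j [-0.9   0.28 -0.21  1.09 -0.   -0.98] clk 5.875 gap 0.06 F [ 0.4 -1.6  0.6]
```

View pics/m3.png

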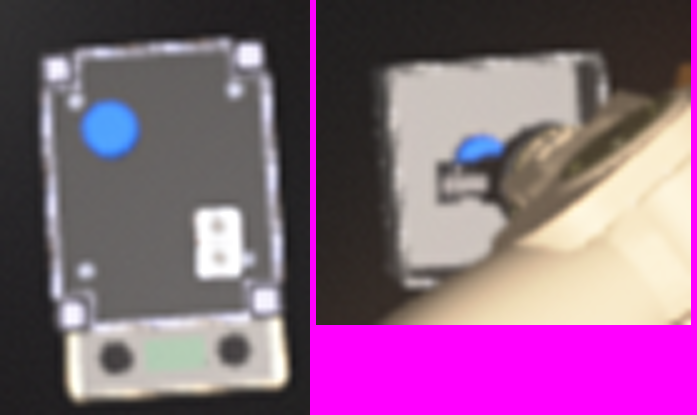

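Request:
play_rows(
  moves=[
    {"claw": 6.0, "delta_pos": [-24.5, 37.2, -3], "twist": 0},
    {"claw": 6.0, "delta_pos": [-24.5, 37.2, -3], "twist": 0},
    {"claw": 6.0, "delta_pos": [-24.5, 37.2, -3], "twist": 0},
    {"claw": 6.0, "delta_pos": [-24.5, 37.2, -3], "twist": 0},
    {"claw": 6.0, "delta_pos": [-24.5, 37.2, -3], "twist": 0},
    {"claw": 6.0, "delta_pos": [-24.5, 37.2, -3], "twist": 0},
    {"claw": 6.0, "delta_pos": [-24.5, 37.2, -3], "twist": 0},
    {"claw": 6.0, "delta_pos": [-24.5, 37.2, -3], "twist": 0},
    {"claw": 6.0, "delta_pos": [-24.5, 37.2, -3], "twist": 0},
    {"claw": 6.0, "delta_pos": [-24.5, 37.2, -3], "twist": 0},
  ],
)

```text
clock: 7.22
tcp_pos: [0.6054, 0.0228, 0.1801]
orientation: [-0.0, -0.038, 0.999, -0.0]
wrist_force: [0.3, -0.3, 0.1]
finger_gap: 0.06
```

```bash
python3 -c "
from h import *
plan((.6045,.027,.084),185)
"
```

```text
delta [0.05 0.43 9.61] twist -360.6793943508786 yaw -175.68 tcp [0.6054 0.0228 0.1801] j [-0.09  0.39  0.03  1.21 -0.   -0.17] clk 7.225 gap 0.06 F [ 0.3 -0.3  0.1]
```

Request:
play_rows(
  moves=[
    {"claw": 6.0, "delta_pos": [0, 0.4, 4], "twist": 0},
    {"claw": 6.0, "delta_pos": [0, 0.4, 8], "twist": 0},
    {"claw": 6.0, "delta_pos": [0, 0.4, 9.6], "twist": 0},
    {"claw": 6.0, "delta_pos": [0, 0.4, 9.6], "twist": 0},
    {"claw": 3.0, "delta_pos": [0, 0.4, 9.6], "twist": 0},
    {"claw": 3.0, "delta_pos": [0, 0.4, 9.6], "twist": 0},
    {"claw": 3.0, "delta_pos": [0, 0.4, 9.6], "twist": 0},
    {"claw": 3.0, "delta_pos": [0, 0.4, 4], "twist": 0},
    {"claw": 3.0, "delta_pos": [0, 0.4, 0], "twist": 0},
    {"claw": 3.0, "delta_pos": [0, 0.4, 0], "twist": 0},
  ],
)

```text
clock: 8.48
tcp_pos: [0.6085, 0.0277, 0.185]
orientation: [0.004, -0.038, 0.999, -0.0]
wrist_force: [-0.4, 0.5, -0.3]
finger_gap: 0.0384
```

Request:
play_rows(
  moves=[
    {"claw": 3.0, "delta_pos": [23.3, -36, 0], "twist": 0},
    {"claw": 3.0, "delta_pos": [23.3, -36, 0], "twist": 0},
    {"claw": 3.0, "delta_pos": [23.3, -36, 0], "twist": 0},
    {"claw": 3.0, "delta_pos": [23.3, -36, 0], "twist": 0},
    {"claw": 3.0, "delta_pos": [23.3, -36, 2], "twist": 0},
    {"claw": 3.0, "delta_pos": [23.3, -36, 5], "twist": 0},
    {"claw": 3.0, "delta_pos": [23.3, -36, 7], "twist": 0},
    {"claw": 3.0, "delta_pos": [23.3, -36, 7], "twist": 0},
    {"claw": 6.0, "delta_pos": [23.3, -36, 7], "twist": 0},
    {"claw": 6.0, "delta_pos": [23.3, -36, 7], "twist": 0},
    {"claw": 6.0, "delta_pos": [23.3, -36, 7], "twist": 0},
    {"claw": 6.0, "delta_pos": [23.3, -36, 3], "twist": 0},
  ],
)

```text
clock: 9.98
tcp_pos: [0.4004, -0.3464, 0.1487]
orientation: [-0.002, -0.039, 0.999, 0.002]
wrist_force: [0.7, -0.9, -0.2]
finger_gap: 0.0601
```

```bash
python3 -c "
from h import *
raws()
montage('m4.png',[('top',(200,162,262,245),5),('scene',(170,135,330,270),3)])
plan((.5227,-.0555,.17),185)
"
```

```text
delta [-14.19  28.44  -1.63] twist -360.5049455198314 yaw -175.5 tcp [ 0.4036 -0.3502  0.1548] j [-0.87  0.26 -0.21  1.09  0.   -0.94] clk 10.075 gap 0.0598 F [ 1.7 -0.8  0.8]
```

View pics/m4.png

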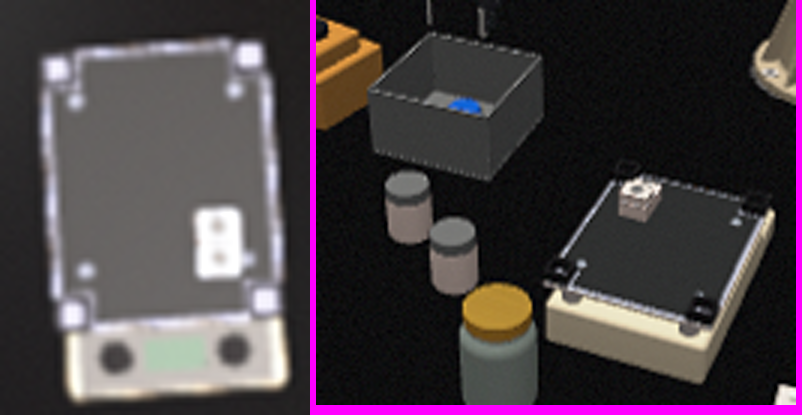

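Request:
play_rows(
  moves=[
    {"claw": 5.2, "delta_pos": [-14.2, 28.4, -3], "twist": 2},
    {"claw": 5.2, "delta_pos": [-14.2, 28.4, -3], "twist": 2},
    {"claw": 5.2, "delta_pos": [-14.2, 28.4, -3], "twist": 2},
    {"claw": 5.2, "delta_pos": [-14.2, 28.4, -3], "twist": 2},
    {"claw": 5.2, "delta_pos": [-14.2, 28.4, -3], "twist": 2},
    {"claw": 5.2, "delta_pos": [-14.2, 28.4, -3], "twist": 2},
    {"claw": 5.2, "delta_pos": [-14.2, 28.4, -3], "twist": 2},
    {"claw": 5.2, "delta_pos": [-14.2, 28.4, -3], "twist": 2},
    {"claw": 5.2, "delta_pos": [-14.2, 28.4, -3], "twist": 2},
  ],
)

```text
clock: 11.2
tcp_pos: [0.5205, -0.0563, 0.1801]
orientation: [-0.0, -0.02, 1.0, -0.0]
wrist_force: [0.4, 0.4, -0.3]
finger_gap: 0.0519
```

```bash
python3 -c "
from h import *
plan((.5227,-.0555,.084),182.5)
imaging.read_camera('scene'); print([(round(d['conf'],2),np.round(d['extent'],1).tolist()) for d in spotter.spot_in('scene','shard_a')])
"
```

```text
delta [-0.23  0.07  9.61] twist -360.25013410073217 yaw -177.75 tcp [ 0.5205 -0.0563  0.1801] j [-0.26  0.24 -0.19  1.15 -0.   -0.3 ] clk 11.2 gap 0.0519 F [ 0.4  0.4 -0.3]
[(0.73, [272.9, 196.9, 280.2, 210.7])]
```

Request:
play_rows(
  moves=[
    {"claw": 5.2, "delta_pos": [-0.2, 0.1, 4], "twist": 0},
    {"claw": 5.2, "delta_pos": [-0.2, 0.1, 8], "twist": 0},
    {"claw": 5.2, "delta_pos": [-0.2, 0.1, 9.6], "twist": 0},
    {"claw": 5.2, "delta_pos": [-0.2, 0.1, 9.6], "twist": 0},
    {"claw": 2.0, "delta_pos": [-0.2, 0.1, 9.6], "twist": 0},
    {"claw": 2.0, "delta_pos": [-0.2, 0.1, 9.6], "twist": 0},
    {"claw": 2.0, "delta_pos": [-0.2, 0.1, 9.6], "twist": 0},
    {"claw": 2.0, "delta_pos": [-0.2, 0.1, 4], "twist": 0},
    {"claw": 2.0, "delta_pos": [-0.2, 0.1, 0], "twist": 0},
    {"claw": 2.0, "delta_pos": [-0.2, 0.1, 0], "twist": 0},
  ],
)

```text
clock: 12.55
tcp_pos: [0.5254, -0.0544, 0.1842]
orientation: [0.004, -0.021, 1.0, -0.001]
wrist_force: [1.0, -0.9, -0.6]
finger_gap: 0.0292
```

Request:
play_rows(
  moves=[
    {"claw": 2.0, "delta_pos": [13.7, -29.5, 0], "twist": 0},
    {"claw": 2.0, "delta_pos": [13.7, -29.5, 0], "twist": 0},
    {"claw": 2.0, "delta_pos": [13.7, -29.5, 0], "twist": 0},
    {"claw": 2.0, "delta_pos": [13.7, -29.5, 2], "twist": 0},
    {"claw": 2.0, "delta_pos": [13.7, -29.5, 5], "twist": 0},
    {"claw": 2.0, "delta_pos": [13.7, -29.5, 7], "twist": 0},
    {"claw": 2.0, "delta_pos": [13.7, -29.5, 7], "twist": 0},
    {"claw": 5.0, "delta_pos": [13.7, -29.5, 7], "twist": 0},
    {"claw": 5.0, "delta_pos": [13.7, -29.5, 7], "twist": 0},
    {"claw": 5.0, "delta_pos": [13.7, -29.5, 7], "twist": 0},
    {"claw": 5.0, "delta_pos": [13.7, -29.5, 0], "twist": 0},
    {"claw": 5.0, "delta_pos": [13.7, -29.5, -6], "twist": 0},
  ],
)

```text
clock: 14.05
tcp_pos: [0.3983, -0.3533, 0.2368]
orientation: [-0.0, -0.021, 1.0, 0.0]
wrist_force: [1.8, -1.0, 0.3]
finger_gap: 0.05
```

```bash
python3 -c "
from h import *
raws()
montage('m5.png',[('top',(200,162,262,245),4),('scene',(170,135,330,270),3)])
plan((.4933,.3298,.24),181)
"
```

```text
delta [-12.15  68.19  -0.28] twist -358.54125027962573 yaw -177.54 tcp [ 0.4012 -0.3567  0.2436] j [-0.88  0.22 -0.04  1.29 -0.   -0.92] clk 14.15 gap 0.0499 F [ 0.3 -0.1 -0. ]
```

View pics/m5.png

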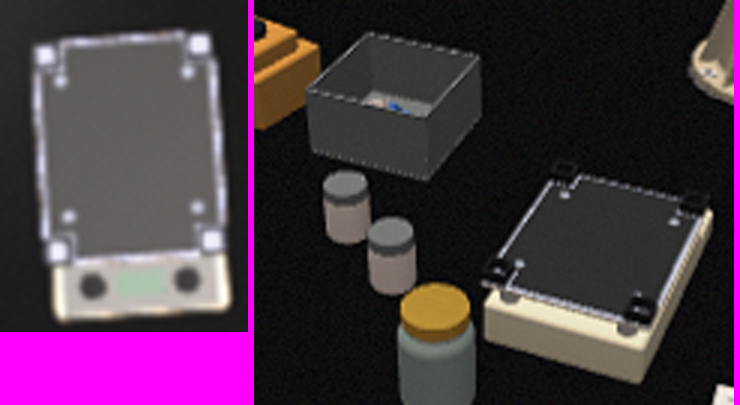

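Request:
play_rows(
  moves=[
    {"claw": 5.0, "delta_pos": [-12.1, 68.2, -0.3], "twist": 1.5},
    {"claw": 5.0, "delta_pos": [-12.1, 68.2, -0.3], "twist": 1.5},
    {"claw": 5.0, "delta_pos": [-12.1, 68.2, -0.3], "twist": 1.5},
    {"claw": 5.0, "delta_pos": [-12.1, 68.2, -0.3], "twist": 1.5},
    {"claw": 5.0, "delta_pos": [-12.1, 68.2, -0.3], "twist": 1.5},
    {"claw": 5.0, "delta_pos": [-12.1, 68.2, -0.3], "twist": 1.5},
    {"claw": 5.0, "delta_pos": [-12.1, 68.2, -0.3], "twist": 1.5},
    {"claw": 5.0, "delta_pos": [-12.1, 68.2, -0.3], "twist": 1.5},
    {"claw": 5.0, "delta_pos": [-12.1, 68.2, -0.3], "twist": 1.5},
    {"claw": 5.0, "delta_pos": [-12.1, 68.2, -0.3], "twist": 1.5},
    {"claw": 5.0, "delta_pos": [-12.1, 68.2, -0.3], "twist": 1.5},
    {"claw": 5.0, "delta_pos": [-12.1, 68.2, -0.3], "twist": 1.5},
  ],
)

```text
clock: 15.65
tcp_pos: [0.4901, 0.3363, 0.2376]
orientation: [0.0, -0.011, 1.0, 0.0]
wrist_force: [-0.8, -0.5, -0.0]
finger_gap: 0.0503
```

Request:
play_rows(
  moves=[
    {"claw": 5.0, "delta_pos": [0, 0, 0], "twist": 0},
    {"claw": 5.0, "delta_pos": [0, 0, 0], "twist": 0},
  ],
)

```text
clock: 15.9
tcp_pos: [0.4906, 0.3309, 0.2385]
orientation: [0.0, -0.007, 1.0, -0.0]
wrist_force: [0.0, 0.1, 0.5]
finger_gap: 0.0502
```

```bash
python3 -c "
from h import *
plan((.4933,.3298,.166),181)
"
```

```text
delta [-0.27 -0.11  7.25] twist -360.1805535914233 yaw -179.18 tcp [0.4906 0.3309 0.2385] j [ 0.46  0.34  0.11  1.33 -0.    0.44] clk 15.9 gap 0.0502 F [0.  0.1 0.5]
```

Request:
play_rows(
  moves=[
    {"claw": 5.0, "delta_pos": [-0.3, -0.1, 3], "twist": 0},
    {"claw": 5.0, "delta_pos": [-0.3, -0.1, 6], "twist": 0},
    {"claw": 5.0, "delta_pos": [-0.3, -0.1, 7.2], "twist": 0},
    {"claw": 5.0, "delta_pos": [-0.3, -0.1, 7.2], "twist": 0},
    {"claw": 0.5, "delta_pos": [-0.3, -0.1, 7.2], "twist": 0},
    {"claw": 0.5, "delta_pos": [-0.3, -0.1, 7.2], "twist": 0},
    {"claw": 0.5, "delta_pos": [-0.3, -0.1, 7.2], "twist": 0},
    {"claw": 0.5, "delta_pos": [-0.3, -0.1, 7.2], "twist": 0},
    {"claw": 0.5, "delta_pos": [-0.3, -0.1, 7.2], "twist": 0},
  ],
  force=80,
)

```text
clock: 17.02
tcp_pos: [0.4946, 0.3306, 0.1673]
orientation: [0.001, -0.007, 1.0, -0.0]
wrist_force: [0.2, -4.7, 5.5]
finger_gap: 0.0104
```

Request:
play_rows(
  moves=[
    {"claw": 0.5, "delta_pos": [0, 0, -1], "twist": 0},
    {"claw": 0.5, "delta_pos": [0, 0, -2], "twist": 0},
    {"claw": 0.5, "delta_pos": [0, 0, -4], "twist": 0},
    {"claw": 0.5, "delta_pos": [0, 0, -7], "twist": 0},
    {"claw": 0.5, "delta_pos": [0, 0, -10], "twist": 0},
    {"claw": 0.5, "delta_pos": [0, 0, -12], "twist": 0},
    {"claw": 0.5, "delta_pos": [0, 0, -12], "twist": 0},
  ],
)

```text
clock: 17.9
tcp_pos: [0.4944, 0.3319, 0.288]
orientation: [0.001, -0.008, 1.0, 0.001]
wrist_force: [-0.3, 0.9, -4.9]
finger_gap: 0.0106
```

```bash
python3 -c "
from h import *
plan((.567,-.010,.286),185.2)
raws()
montage('m6.png',[('scene',(345,140,450,290),4),('top',(90,170,180,260),4)])
"
```

```text
delta [ -6.71 -34.31   0.16] twist -364.2870586437267 yaw -179.09 tcp [0.4944 0.3319 0.288 ] j [0.46 0.35 0.23 1.45 0.   0.44] clk 17.9 gap 0.0106 F [-0.3  0.9 -4.9]
```

View pics/m6.png

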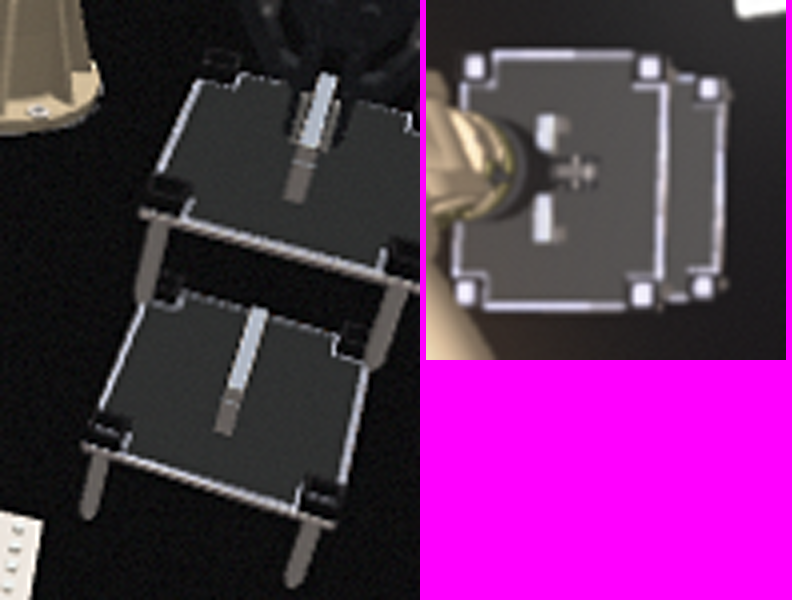

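```bash
python3 -c "
from h import *
t=m([(475-426,67),(649-426,68),(467-426,293),(642-426,294)],(90,170),4)
p,e=fit([('top',C,.2777,t)]);print('tier_b',p.round(4),np.abs(e).max())
a=m([(709-426,88),(703-426,287)],(90,170),4)
p,e=fit([('top',C[[1,3]],.082,a)]);print('tier_a',p.round(4),np.abs(e).max())
plan((.567,-.010,.30),185.2)
"
```

```text
tier_b [0.4925 0.3316 0.0171] 0.2730407571607145
tier_a [0.4926 0.3292 0.0123] 0.22166934043440278
delta [ -6.81 -34.24  -1.45] twist -364.29635186937924 yaw -179.1 tcp [0.4935 0.3313 0.2854] j [0.46 0.35 0.22 1.45 0.   0.44] clk 18.0 gap 0.0103 F [ 0.6  0.6 -5.6]
```

Request:
play_rows(
  moves=[
    {"claw": 0.5, "delta_pos": [-0.5, -2.5, 0], "twist": 0},
    {"claw": 0.5, "delta_pos": [-1.3, -6.5, 0], "twist": -1},
    {"claw": 0.5, "delta_pos": [-2.3, -11.5, 0], "twist": -2},
    {"claw": 0.5, "delta_pos": [-3.3, -16.5, 0], "twist": -3},
    {"claw": 0.5, "delta_pos": [-4.3, -21.5, 0], "twist": -4.2},
    {"claw": 0.5, "delta_pos": [-5.3, -26.5, 0], "twist": -4.2},
    {"claw": 0.5, "delta_pos": [-6.2, -30.5, 1], "twist": -4.2},
    {"claw": 0.5, "delta_pos": [-6.7, -33, 2.5], "twist": -4.2},
    {"claw": 0.5, "delta_pos": [-6.9, -34.2, 4.5], "twist": -4.2},
    {"claw": 0.5, "delta_pos": [-6.9, -34.2, 6], "twist": -4.2},
    {"claw": 0.5, "delta_pos": [-6.9, -34.2, 7], "twist": -4.2},
    {"claw": 0.5, "delta_pos": [-6.9, -34.2, 7], "twist": -4.2},
  ],
)

```text
clock: 19.5
tcp_pos: [0.5673, -0.0088, 0.2153]
orientation: [-0.001, -0.045, 0.999, 0.0]
wrist_force: [-0.9, -0.3, -4.4]
finger_gap: 0.0103
```

Request:
play_rows(
  moves=[
    {"claw": 0.5, "delta_pos": [0, 0, 0], "twist": 0},
    {"claw": 0.5, "delta_pos": [0, 0, 0], "twist": 0},
    {"claw": 0.5, "delta_pos": [0, 0, 0], "twist": 0},
  ],
)

```text
clock: 19.88
tcp_pos: [0.5684, -0.0096, 0.2169]
orientation: [0.001, -0.045, 0.999, -0.0]
wrist_force: [-0.5, 1.2, -4.1]
finger_gap: 0.0104
```

```bash
python3 -c "
from h import *
plan((.5685,-.010,.172),185.1)
raws()
montage('m7.png',[('scene',(235,140,335,270),4),('top',(195,150,270,250),5)])
"
```

```text
delta [-0.   -0.04  4.49] twist -359.99642583480045 yaw -174.9 tcp [ 0.5684 -0.0096  0.2169] j [-0.16  0.3  -0.    1.26 -0.   -0.25] clk 19.875 gap 0.0104 F [-0.5  1.2 -4.1]
```

View pics/m7.png

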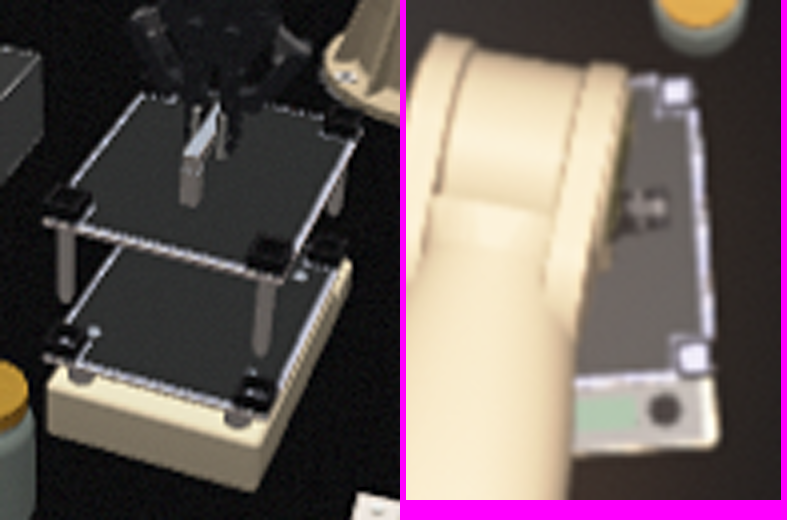

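```bash
python3 -c "
from h import *
a=m([(270,250),(70,198),(343,125)],(235,140),4)
b=m([(257,390),(66,335),(330,245)],(235,140),4)
i=[0,1,2]
pa,e=fit([('scene',C[i],.2136,a)]);print('tierb scene',pa.round(4),np.abs(e).max())
pb,e=fit([('scene',C[i],.094,b)]);print('shaker scene',pb.round(4),np.abs(e).max())
t=m([(677-406,92),(692-406,357)],(195,150),5)
p,e=fit([('top',C[[1,3]],.2066,t)]);print('tierb top',p.round(4),np.abs(e).max())
"
```

```text
tierb scene [ 0.5708 -0.0064  0.0814] 1.6366433816725134
shaker scene [ 0.5662 -0.0084  0.0875] 0.4292366000119898
tierb top [ 0.5679 -0.0098  0.0798] 0.116321805247253
```

Request:
play_rows(
  moves=[
    {"claw": 0.5, "delta_pos": [0.1, -0.05, 0.5], "twist": -0.4},
    {"claw": 0.5, "delta_pos": [0.1, -0.05, 1.2], "twist": -0.4},
    {"claw": 0.5, "delta_pos": [0.1, -0.05, 2], "twist": -0.4},
    {"claw": 0.5, "delta_pos": [0.1, -0.05, 2.6], "twist": -0.4},
    {"claw": 0.5, "delta_pos": [0.1, -0.05, 3.1], "twist": -0.4},
    {"claw": 0.5, "delta_pos": [0.1, -0.05, 3.5], "twist": -0.4},
    {"claw": 0.5, "delta_pos": [0.1, -0.05, 3.8], "twist": -0.4},
    {"claw": 0.5, "delta_pos": [0.1, -0.05, 4], "twist": -0.4},
    {"claw": 0.5, "delta_pos": [0.1, -0.05, 4], "twist": -0.4},
  ],
)

```text
clock: 21.1
tcp_pos: [0.5671, -0.0103, 0.1762]
orientation: [-0.0, -0.048, 0.999, -0.0]
wrist_force: [-0.3, -0.7, -5.7]
finger_gap: 0.0105
```

Request:
play_rows(
  moves=[
    {"claw": 0.5, "delta_pos": [0, 0, 0.2], "twist": 0},
    {"claw": 0.5, "delta_pos": [0, 0, 0.4], "twist": 0},
    {"claw": 0.5, "delta_pos": [0, 0, 0.5], "twist": 0},
    {"claw": 0.5, "delta_pos": [0, 0, 0.6], "twist": 0},
    {"claw": 0.5, "delta_pos": [0, 0, 0.6], "twist": 0},
  ],
)

```text
clock: 21.72
tcp_pos: [0.5674, -0.0107, 0.1724]
orientation: [0.001, -0.048, 0.999, -0.001]
wrist_force: [-3.9, -1.5, 8.8]
finger_gap: 0.0104
```

Request:
play_rows(
  moves=[
    {"claw": 3, "delta_pos": [0, 0, 0], "twist": 0},
    {"claw": 5, "delta_pos": [0, 0, 0], "twist": 0},
    {"claw": 5, "delta_pos": [0, 0, 0], "twist": 0},
    {"claw": 5, "delta_pos": [0, 0, -1], "twist": 0},
    {"claw": 5, "delta_pos": [0, 0, -4], "twist": 0},
    {"claw": 5, "delta_pos": [0, 0, -9], "twist": 0},
    {"claw": 5, "delta_pos": [0, 0, -9], "twist": 0},
  ],
)

```text
clock: 22.6
tcp_pos: [0.5695, -0.0106, 0.2653]
orientation: [0.004, -0.048, 0.999, -0.001]
wrist_force: [0.2, 0.1, -0.5]
finger_gap: 0.0499
```

```bash
python3 -c "
from h import *
plan((.493,.3295,.2),181)
"
```

```text
delta [ 4.42 34.61  6.42] twist -355.5073072958147 yaw -174.51 tcp [ 0.5695 -0.0106  0.2653] j [-0.16  0.29  0.1   1.37 -0.   -0.26] clk 22.6 gap 0.0499 F [ 0.2  0.1 -0.5]
```

Request:
play_rows(
  moves=[
    {"claw": 5, "delta_pos": [4.4, 34.6, 0], "twist": 4.3},
    {"claw": 5, "delta_pos": [4.4, 34.6, 0], "twist": 4.3},
    {"claw": 5, "delta_pos": [4.4, 34.6, 0], "twist": 4.3},
    {"claw": 5, "delta_pos": [4.4, 34.6, 0], "twist": 4.3},
    {"claw": 5, "delta_pos": [4.4, 34.6, 2], "twist": 4.3},
    {"claw": 5, "delta_pos": [4.4, 34.6, 5], "twist": 4.3},
    {"claw": 5, "delta_pos": [4.4, 34.6, 8], "twist": 4.3},
    {"claw": 5, "delta_pos": [4.4, 34.6, 11], "twist": 4.3},
    {"claw": 5, "delta_pos": [4.4, 34.6, 11], "twist": 4.3},
    {"claw": 5, "delta_pos": [4.4, 34.6, 11], "twist": 4.3},
  ],
)

```text
clock: 23.85
tcp_pos: [0.4907, 0.33, 0.1512]
orientation: [0.0, -0.01, 1.0, 0.0]
wrist_force: [-0.0, -0.4, 0.5]
finger_gap: 0.05
```

```bash
python3 -c "
from h import *
plan((.493,.3295,.0915),181)
raws()
montage('m8.png',[('scene',(235,150,345,270),4),('top',(200,160,270,250),5)])
"
```

```text
delta [-0.22 -0.05  5.97] twist -359.8259693778666 yaw -178.83 tcp [0.4907 0.33   0.1512] j [ 0.46  0.38 -0.06  1.13 -0.    0.44] clk 23.85 gap 0.05 F [-0.  -0.4  0.5]
```

View pics/m8.png

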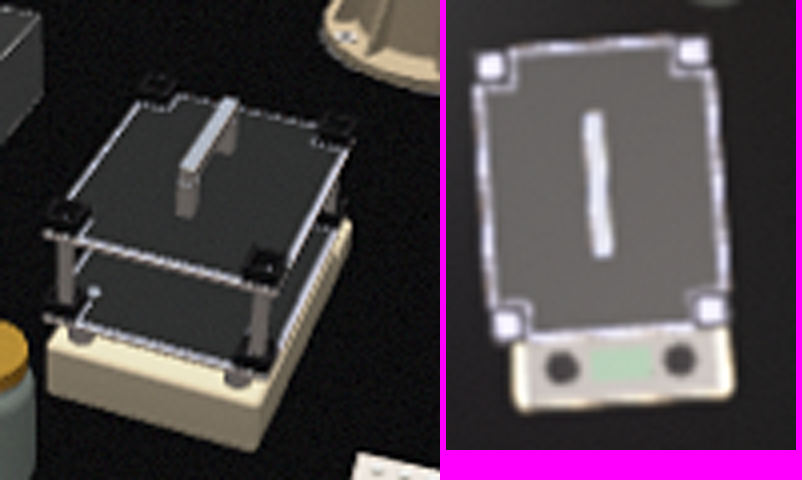

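Request:
play_rows(
  moves=[
    {"claw": 5.0, "delta_pos": [-0.2, 0, 2.5], "twist": 0},
    {"claw": 5.0, "delta_pos": [-0.2, 0, 4.5], "twist": 0},
    {"claw": 5.0, "delta_pos": [-0.2, 0, 5.9], "twist": 0},
    {"claw": 5.0, "delta_pos": [-0.2, 0, 5.9], "twist": 0},
    {"claw": 0.5, "delta_pos": [-0.2, 0, 5.9], "twist": 0},
    {"claw": 0.5, "delta_pos": [-0.2, 0, 5.9], "twist": 0},
    {"claw": 0.5, "delta_pos": [-0.2, 0, 5.9], "twist": 0},
    {"claw": 0.5, "delta_pos": [-0.2, 0, 5.9], "twist": 0},
    {"claw": 0.5, "delta_pos": [-0.2, 0, 5.9], "twist": 0},
  ],
)

```text
clock: 25.08
tcp_pos: [0.4929, 0.3302, 0.0924]
orientation: [0.001, -0.01, 1.0, 0.0]
wrist_force: [-0.9, -0.7, 5.5]
finger_gap: 0.0102
```

Request:
play_rows(
  moves=[
    {"claw": 0.5, "delta_pos": [0, 0, -1], "twist": 0},
    {"claw": 0.5, "delta_pos": [0, 0, -3], "twist": 0},
    {"claw": 0.5, "delta_pos": [0, 0, -6], "twist": 0},
    {"claw": 0.5, "delta_pos": [0, 0, -10], "twist": 0},
    {"claw": 0.5, "delta_pos": [0, 0, -14], "twist": 0},
    {"claw": 0.5, "delta_pos": [0, 0, -18], "twist": 0},
    {"claw": 0.5, "delta_pos": [0, 0, -21], "twist": 0},
    {"claw": 0.5, "delta_pos": [0, 0, -23.5], "twist": 0},
    {"claw": 0.5, "delta_pos": [0, 0, -24], "twist": 0},
    {"claw": 0.5, "delta_pos": [0, 0, -24], "twist": 0},
    {"claw": 0.5, "delta_pos": [0, 0, -24], "twist": 0},
  ],
)

```text
clock: 26.45
tcp_pos: [0.4917, 0.3297, 0.3296]
orientation: [-0.001, -0.01, 1.0, -0.001]
wrist_force: [-0.6, -0.1, -3.7]
finger_gap: 0.0102
```

```bash
python3 -c "
from h import *
t=m([(491-446,67),(693-446,52),(508-446,324),(710-446,308)],(200,160),5)
p,e=fit([('top',C,.162,t)]);print('tier_b',p.round(4),np.abs(e).max())
b=m([(600,109),(601,257)],(200-446/5,160),5)
print('bar',ray('top',m([(593-446,112),(604-446,256)],(200,160),5),.197))
plan((.569,-.0105,.333),185.5)
raws()
montage('m9.png',[('top',(90,160,185,260),5)])
"
```

```text
tier_b [ 0.5662 -0.0108  0.0958] 0.2394651262832781
bar [[ 0.61580012 -0.00645043  0.197     ]
 [ 0.5159873  -0.01685028  0.197     ]]
delta [ -7.02 -34.17  -0.31] twist -364.31079074629605 yaw -178.81 tcp [0.4917 0.3297 0.3296] j [ 0.46  0.35  0.34  1.56 -0.    0.43] clk 26.45 gap 0.0102 F [-0.6 -0.1 -3.7]
```

View pics/m9.png

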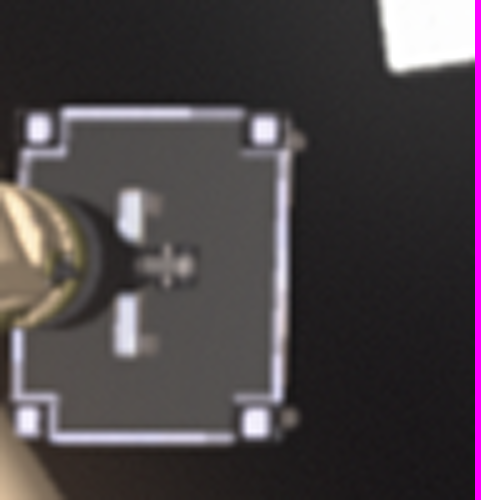

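```bash
python3 -c "
from h import *
t=m([(38,130),(265,130),(28,420),(256,423)],(90,160),5)
p,e=fit([('top',C,.3192,t)]);print('tier_a',p.round(4),np.abs(e).max())
"
```

```text
tier_a [0.4914 0.3298 0.0177] 0.18639896893128594
```

Request:
play_rows(
  moves=[
    {"claw": 0.5, "delta_pos": [-0.5, -2.5, 0], "twist": 0},
    {"claw": 0.5, "delta_pos": [-1.3, -6.5, 0], "twist": -1},
    {"claw": 0.5, "delta_pos": [-2.3, -11.5, 0], "twist": -2},
    {"claw": 0.5, "delta_pos": [-3.3, -16.5, 0], "twist": -3},
    {"claw": 0.5, "delta_pos": [-4.3, -21.5, 0], "twist": -4.4},
    {"claw": 0.5, "delta_pos": [-5.3, -26.5, 0], "twist": -4.4},
    {"claw": 0.5, "delta_pos": [-6.1, -30.5, 0], "twist": -4.4},
    {"claw": 0.5, "delta_pos": [-6.6, -33, 0], "twist": -4.4},
    {"claw": 0.5, "delta_pos": [-6.75, -34.15, 1], "twist": -4.4},
    {"claw": 0.5, "delta_pos": [-6.75, -34.15, 3], "twist": -4.4},
    {"claw": 0.5, "delta_pos": [-6.75, -34.15, 4.2], "twist": -4.4},
    {"claw": 0.5, "delta_pos": [-6.75, -34.15, 4.2], "twist": -4.4},
  ],
)

```text
clock: 28.05
tcp_pos: [0.5658, -0.0093, 0.2878]
orientation: [-0.001, -0.049, 0.999, 0.0]
wrist_force: [0.4, 0.0, -4.1]
finger_gap: 0.0108
```

Request:
play_rows(
  moves=[
    {"claw": 0.5, "delta_pos": [0, 0, 0], "twist": 0},
    {"claw": 0.5, "delta_pos": [0, 0, 0], "twist": 0},
    {"claw": 0.5, "delta_pos": [0, 0, 0], "twist": 0},
  ],
)

```text
clock: 28.42
tcp_pos: [0.5671, -0.01, 0.2899]
orientation: [0.001, -0.049, 0.999, -0.0]
wrist_force: [0.4, 0.2, -4.5]
finger_gap: 0.0105
```

```bash
python3 -c "
from h import *
plan((.5665,-.0107,.2474),185.6)
raws()
montage('m10.png',[('scene',(235,110,335,270),3.7),('top',(195,150,270,250),5)])
"
```

```text
delta [ 0.07 -0.06  4.25] twist -359.9993046369022 yaw -174.4 tcp [ 0.5671 -0.01    0.2899] j [-0.16  0.29  0.15  1.44 -0.   -0.26] clk 28.425 gap 0.0105 F [ 0.4  0.2 -4.5]
```

View pics/m10.png

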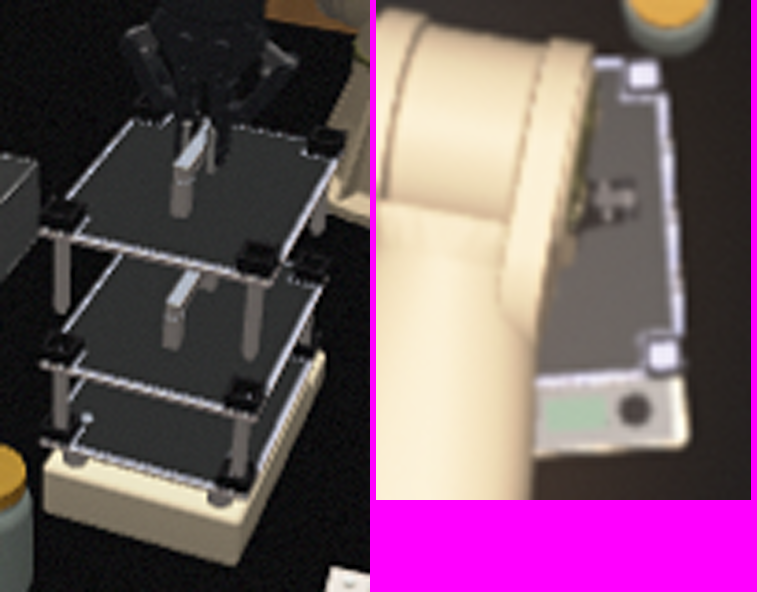

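```bash
python3 -c "
from h import *
t=m([(644-376,76),(664-376,354)],(195,150),5)
p,e=fit([('top',C[[1,3]],.2795,t)]);print('tiera top',p.round(4),np.abs(e).max())
"
```

```text
tiera top [ 0.5673 -0.0105  0.0951] 0.23677690537166995
```

Request:
play_rows(
  moves=[
    {"claw": 0.5, "delta_pos": [0.05, -0.05, 0.4], "twist": 0},
    {"claw": 0.5, "delta_pos": [0.05, -0.05, 1], "twist": 0},
    {"claw": 0.5, "delta_pos": [0.05, -0.05, 1.7], "twist": 0},
    {"claw": 0.5, "delta_pos": [0.05, -0.05, 2.3], "twist": 0},
    {"claw": 0.5, "delta_pos": [0.05, -0.05, 2.8], "twist": 0},
    {"claw": 0.5, "delta_pos": [0.05, -0.05, 3.2], "twist": 0},
    {"claw": 0.5, "delta_pos": [0.05, -0.05, 3.6], "twist": 0},
    {"claw": 0.5, "delta_pos": [0.05, -0.05, 3.8], "twist": 0},
    {"claw": 0.5, "delta_pos": [0.05, -0.05, 3.8], "twist": 0},
  ],
)

```text
clock: 29.65
tcp_pos: [0.5663, -0.0107, 0.2512]
orientation: [-0.0, -0.049, 0.999, -0.0]
wrist_force: [0.3, -0.1, -2.9]
finger_gap: 0.0106
```

Request:
play_rows(
  moves=[
    {"claw": 0.5, "delta_pos": [0, 0, 0.2], "twist": 0},
    {"claw": 0.5, "delta_pos": [0, 0, 0.4], "twist": 0},
    {"claw": 0.5, "delta_pos": [0, 0, 0.5], "twist": 0},
    {"claw": 0.5, "delta_pos": [0, 0, 0.6], "twist": 0},
    {"claw": 0.5, "delta_pos": [0, 0, 0.6], "twist": 0},
  ],
)

```text
clock: 30.28
tcp_pos: [0.5666, -0.0107, 0.2473]
orientation: [0.001, -0.049, 0.999, -0.0]
wrist_force: [-3.0, 0.1, 6.9]
finger_gap: 0.0107
```

Request:
play_rows(
  moves=[
    {"claw": 3, "delta_pos": [0, 0, 0], "twist": 0},
    {"claw": 5, "delta_pos": [0, 0, 0], "twist": 0},
    {"claw": 5, "delta_pos": [0, 0, 0], "twist": 0},
    {"claw": 5, "delta_pos": [0, 0, -1], "twist": 0},
    {"claw": 5, "delta_pos": [0, 0, -4], "twist": 0},
    {"claw": 7, "delta_pos": [0, 0, -8], "twist": 0},
    {"claw": 7, "delta_pos": [0, 0, -8], "twist": 0},
  ],
)

```text
clock: 31.15
tcp_pos: [0.5679, -0.0109, 0.3294]
orientation: [0.003, -0.049, 0.999, -0.001]
wrist_force: [0.7, 0.2, 0.1]
finger_gap: 0.07
```

```bash
python3 -c "
from h import *
raws()
montage('m11.png',[('top',(265,165,325,215),6),('scene',(185,185,235,245),6)])
for n in('top','scene'):
  print(n,[(round(d['conf'],2),np.round(d['extent'],1).tolist()) for d in spotter.spot_in(n,'jar_a')])
plan((.635,-.216,.2),95.5)
"
```

```text
top [(0.73, [280.0, 178.4, 293.0, 187.2]), (0.66, [301.0, 190.3, 319.7, 204.7])]
scene [(0.88, [206.0, 207.9, 222.6, 233.4]), (0.63, [196.3, 193.1, 208.6, 219.0])]
delta [ -4.88 -21.12  12.43] twist -269.91483930262484 yaw -174.41 tcp [ 0.566  -0.0106  0.3244] j [-0.16  0.29  0.24  1.52 -0.   -0.26] clk 31.35 gap 0.0701 F [ 0.3  0.4 -0.3]
```

View pics/m11.png

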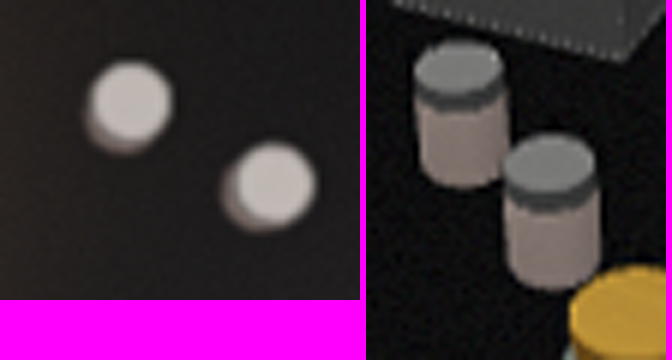

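```bash
python3 -c "
from h import *
print(ray('top',m([(132,101),(276,184)],(265,165),6),.065).round(4))
print(ray('scene',m([(549-366,164),(459-366,68)],(185,185),6),.065).round(4))
"
```

```text
[[ 0.6373 -0.216   0.065 ]
 [ 0.5867 -0.3077  0.065 ]]
[[ 0.6362 -0.2141  0.065 ]
 [ 0.5868 -0.3043  0.065 ]]
```

Request:
play_rows(
  moves=[
    {"claw": 7, "delta_pos": [-5.1, -21, 0], "twist": 90},
    {"claw": 7, "delta_pos": [-5.1, -21, 0], "twist": 90},
    {"claw": 7, "delta_pos": [-5.1, -21, 0], "twist": 90},
    {"claw": 7, "delta_pos": [-5.1, -21, 0], "twist": 90},
    {"claw": 7, "delta_pos": [-5.1, -21, 3], "twist": 90},
    {"claw": 7, "delta_pos": [-5.1, -21, 7], "twist": 90},
    {"claw": 7, "delta_pos": [-5.1, -21, 12], "twist": 90},
    {"claw": 7, "delta_pos": [-5.1, -21, 17], "twist": 90},
    {"claw": 7, "delta_pos": [-5.1, -21, 20], "twist": 90},
    {"claw": 7, "delta_pos": [-5.1, -21, 20], "twist": 90},
    {"claw": 7, "delta_pos": [-5.1, -21, 20], "twist": 90},
    {"claw": 7, "delta_pos": [-5.1, -21, 20], "twist": 90},
  ],
)

```text
clock: 32.85
tcp_pos: [0.6387, -0.2153, 0.1274]
orientation: [0.002, 0.672, 0.741, 0.0]
wrist_force: [-0.5, 0.4, 0.5]
finger_gap: 0.07
```

```bash
python3 -c "
from h import *
plan((.637,-.2152,.025),95.5)
"
```

```text
delta [ 0.04 -0.2  10.24] twist 0.12550158985889937 yaw 95.63 tcp [ 0.6387 -0.2153  0.1274] j [-0.44  0.55  0.14  1.17 -0.    1.03] clk 32.85 gap 0.07 F [-0.5  0.4  0.5]
```

Request:
play_rows(
  moves=[
    {"claw": 7, "delta_pos": [0, -0.2, 4], "twist": 0},
    {"claw": 7, "delta_pos": [0, -0.2, 7.5], "twist": 0},
    {"claw": 7, "delta_pos": [0, -0.2, 10], "twist": 0},
    {"claw": 7, "delta_pos": [0, -0.2, 10.4], "twist": 0},
    {"claw": 7, "delta_pos": [0, -0.2, 10.4], "twist": 0},
    {"claw": 4.5, "delta_pos": [0, -0.2, 10.4], "twist": 0},
    {"claw": 4.5, "delta_pos": [0, -0.2, 10.4], "twist": 0},
    {"claw": 4.5, "delta_pos": [0, -0.2, 10.4], "twist": 0},
    {"claw": 4.5, "delta_pos": [0, -0.2, 10.4], "twist": 0},
  ],
  force=40,
)

```text
clock: 33.98
tcp_pos: [0.637, -0.2156, 0.0236]
orientation: [0.002, 0.672, 0.741, 0.0]
wrist_force: [-0.5, 0.2, 6.6]
finger_gap: 0.0486
```

Request:
play_rows(
  moves=[
    {"claw": 4.5, "delta_pos": [0, 0, -2], "twist": 0},
    {"claw": 4.5, "delta_pos": [0, 0, -6], "twist": 0},
    {"claw": 4.5, "delta_pos": [0, 0, -11], "twist": 0},
    {"claw": 4.5, "delta_pos": [0, 0, -16], "twist": 0},
    {"claw": 4.5, "delta_pos": [0, 0, -21], "twist": 0},
    {"claw": 4.5, "delta_pos": [0, 0, -25.5], "twist": 0},
    {"claw": 4.5, "delta_pos": [0, 0, -28.5], "twist": 0},
    {"claw": 4.5, "delta_pos": [0, 0, -30], "twist": 0},
    {"claw": 4.5, "delta_pos": [0, 0, -30], "twist": 0},
    {"claw": 4.5, "delta_pos": [0, 0, -30], "twist": 0},
  ],
)

```text
clock: 35.22
tcp_pos: [0.6353, -0.2148, 0.3204]
orientation: [-0.001, 0.672, 0.741, -0.0]
wrist_force: [-0.2, 0.4, -1.6]
finger_gap: 0.0488
```

```bash
python3 -c "
from h import *
c,s=np.cos(.093),np.sin(.093)
print((.567-s*.046,-.0105+c*.046),(.567+s*.046,-.0105-c*.046))
plan((.567-s*.046,-.0105+c*.046,.26),95.5)
"
```

```text
(np.float64(0.5627281640707437), np.float64(0.03530121633530615)) (np.float64(0.5712718359292562), np.float64(-0.05630121633530615))
delta [25.59 -4.79  6.06] twist 0.0814008497792571 yaw 95.58 tcp [ 0.6353 -0.2148  0.3204] j [-0.45  0.53  0.59  1.63 -0.    1.03] clk 35.225 gap 0.0488 F [-0.2  0.4 -1.6]
```

Request:
play_rows(
  moves=[
    {"claw": 4.5, "delta_pos": [2, -0.4, 0], "twist": 0},
    {"claw": 4.5, "delta_pos": [5.5, -1, 0], "twist": 0},
    {"claw": 4.5, "delta_pos": [10, -1.9, 0], "twist": 0},
    {"claw": 4.5, "delta_pos": [15, -2.8, 0], "twist": 0},
    {"claw": 4.5, "delta_pos": [19.5, -3.7, 0], "twist": 0},
    {"claw": 4.5, "delta_pos": [23, -4.3, 0], "twist": 0},
    {"claw": 4.5, "delta_pos": [25, -4.7, 0], "twist": 0},
    {"claw": 4.5, "delta_pos": [25.6, -4.8, 0], "twist": 0},
    {"claw": 4.5, "delta_pos": [25.6, -4.8, 2.5], "twist": 0},
    {"claw": 4.5, "delta_pos": [25.6, -4.8, 4.5], "twist": 0},
    {"claw": 4.5, "delta_pos": [25.6, -4.8, 5.6], "twist": 0},
    {"claw": 4.5, "delta_pos": [25.6, -4.8, 5.6], "twist": 0},
  ],
)

```text
clock: 36.72
tcp_pos: [0.5627, 0.0345, 0.2643]
orientation: [-0.001, 0.672, 0.74, -0.001]
wrist_force: [-0.4, -0.1, -1.0]
finger_gap: 0.0484
```

Request:
play_rows(
  moves=[
    {"claw": 4.5, "delta_pos": [0, 0, 0], "twist": 0},
    {"claw": 4.5, "delta_pos": [0, 0, 0], "twist": 0},
  ],
)

```text
clock: 36.98
tcp_pos: [0.5635, 0.035, 0.2662]
orientation: [0.001, 0.672, 0.741, 0.0]
wrist_force: [0.2, -0.1, -1.5]
finger_gap: 0.0487
```

```bash
python3 -c "
from h import *
plan((.5627,.0353,.2536),95.5)
"
```

```text
delta [ 0.03 -0.07  1.26] twist 0.07270912858930956 yaw 95.57 tcp [0.5635 0.035  0.2662] j [-0.08  0.28  0.09  1.38 -0.    1.39] clk 36.975 gap 0.0487 F [ 0.2 -0.1 -1.5]
```

Request:
play_rows(
  moves=[
    {"claw": 4.5, "delta_pos": [0, 0, 0.4], "twist": 0},
    {"claw": 4.5, "delta_pos": [0, 0, 0.8], "twist": 0},
    {"claw": 4.5, "delta_pos": [0, 0, 1.1], "twist": 0},
    {"claw": 4.5, "delta_pos": [0, 0, 1.25], "twist": 0},
    {"claw": 4.5, "delta_pos": [0, 0, 1.3], "twist": 0},
    {"claw": 4.5, "delta_pos": [0, 0, 1.3], "twist": 0},
  ],
)

```text
clock: 37.72
tcp_pos: [0.5627, 0.0354, 0.2535]
orientation: [0.0, 0.672, 0.741, 0.0]
wrist_force: [-2.8, 0.5, 5.5]
finger_gap: 0.0489
```

Request:
play_rows(
  moves=[
    {"claw": 5.5, "delta_pos": [0, 0, 0], "twist": 0},
    {"claw": 7, "delta_pos": [0, 0, 0], "twist": 0},
    {"claw": 7, "delta_pos": [0, 0, 0], "twist": 0},
    {"claw": 7, "delta_pos": [0, 0, -1], "twist": 0},
    {"claw": 7, "delta_pos": [0, 0, -4], "twist": 0},
    {"claw": 7, "delta_pos": [0, 0, -8], "twist": 0},
    {"claw": 7, "delta_pos": [0, 0, -8], "twist": 0},
    {"claw": 7, "delta_pos": [0, 0, -8], "twist": 0},
  ],
)

```text
clock: 38.72
tcp_pos: [0.563, 0.0352, 0.3324]
orientation: [0.0, 0.672, 0.741, 0.0]
wrist_force: [-0.3, 0.3, -0.3]
finger_gap: 0.0705
```

```bash
python3 -c "
from h import *
raws()
montage('m12.png',[('scene',(185,110,335,270),3.5)])
plan((.587,-.306,.13),95.5)
"
```

```text
delta [-34.2   -0.84  20.12] twist 0.08022381999334982 yaw 95.58 tcp [0.5625 0.0352 0.3313] j [-0.08  0.29  0.25  1.54 -0.    1.39] clk 38.825 gap 0.0702 F [-0.4 -0.4  0. ]
```

View pics/m12.png

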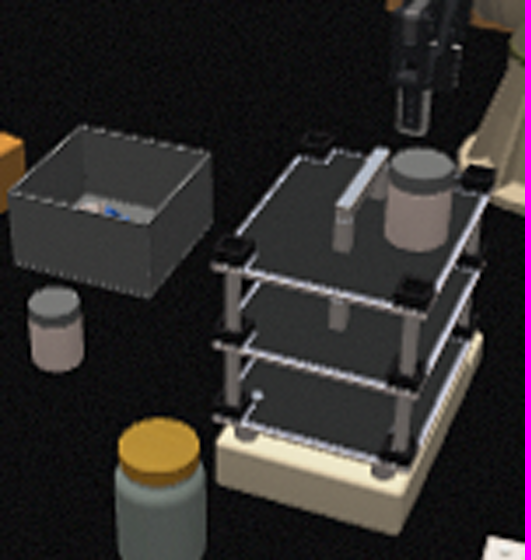

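Request:
play_rows(
  moves=[
    {"claw": 7, "delta_pos": [-34.2, -0.9, 0], "twist": 0},
    {"claw": 7, "delta_pos": [-34.2, -0.9, 0], "twist": 0},
    {"claw": 7, "delta_pos": [-34.2, -0.9, 0], "twist": 0},
    {"claw": 7, "delta_pos": [-34.2, -0.9, 0], "twist": 0},
    {"claw": 7, "delta_pos": [-34.2, -0.9, 3], "twist": 0},
    {"claw": 7, "delta_pos": [-34.2, -0.9, 8], "twist": 0},
    {"claw": 7, "delta_pos": [-34.2, -0.9, 14], "twist": 0},
    {"claw": 7, "delta_pos": [-34.2, -0.9, 19], "twist": 0},
    {"claw": 7, "delta_pos": [-34.2, -0.9, 20], "twist": 0},
    {"claw": 7, "delta_pos": [-34.2, -0.9, 20], "twist": 0},
    {"claw": 7, "delta_pos": [-34.2, -0.9, 20], "twist": 0},
  ],
)

```text
clock: 40.2
tcp_pos: [0.5889, -0.3069, 0.1353]
orientation: [0.002, 0.672, 0.741, 0.0]
wrist_force: [0.3, 0.3, 1.7]
finger_gap: 0.07
```

```bash
python3 -c "
from h import *
plan((.587,-.306,.0236),95.5)
"
```

```text
delta [ 0.14 -0.22 11.17] twist 0.10813642907756105 yaw 95.61 tcp [ 0.5889 -0.3069  0.1353] j [-0.6   0.52  0.12  1.17 -0.    0.87] clk 40.2 gap 0.07 F [0.3 0.3 1.7]
```

Request:
play_rows(
  moves=[
    {"claw": 7, "delta_pos": [0.1, -0.1, 4], "twist": 0},
    {"claw": 7, "delta_pos": [0.1, -0.1, 8], "twist": 0},
    {"claw": 7, "delta_pos": [0.1, -0.1, 10.5], "twist": 0},
    {"claw": 7, "delta_pos": [0.1, -0.1, 11.1], "twist": 0},
    {"claw": 7, "delta_pos": [0.1, -0.1, 11.1], "twist": 0},
    {"claw": 4.5, "delta_pos": [0.1, -0.1, 11.1], "twist": 0},
    {"claw": 4.5, "delta_pos": [0.1, -0.1, 11.1], "twist": 0},
    {"claw": 4.5, "delta_pos": [0.1, -0.1, 11.1], "twist": 0},
    {"claw": 4.5, "delta_pos": [0.1, -0.1, 11.1], "twist": 0},
  ],
  force=40,
)

```text
clock: 41.32
tcp_pos: [0.5875, -0.3062, 0.0238]
orientation: [0.002, 0.672, 0.741, 0.0]
wrist_force: [-0.1, 0.8, 4.9]
finger_gap: 0.0485
```

Request:
play_rows(
  moves=[
    {"claw": 4.5, "delta_pos": [0, 0, -2], "twist": 0},
    {"claw": 4.5, "delta_pos": [0, 0, -6], "twist": 0},
    {"claw": 4.5, "delta_pos": [0, 0, -11], "twist": 0},
    {"claw": 4.5, "delta_pos": [0, 0, -16], "twist": 0},
    {"claw": 4.5, "delta_pos": [0, 0, -21], "twist": 0},
    {"claw": 4.5, "delta_pos": [0, 0, -25.5], "twist": 0},
    {"claw": 4.5, "delta_pos": [0, 0, -28.5], "twist": 0},
    {"claw": 4.5, "delta_pos": [0, 0, -30], "twist": 0},
    {"claw": 4.5, "delta_pos": [0, 0, -30], "twist": 0},
    {"claw": 4.5, "delta_pos": [0, 0, -30], "twist": 0},
  ],
)

```text
clock: 42.58
tcp_pos: [0.5859, -0.3049, 0.3205]
orientation: [-0.0, 0.672, 0.741, -0.0]
wrist_force: [-0.2, 0.6, -1.9]
finger_gap: 0.0487
```

```bash
python3 -c "
from h import *
plan((.5713,-.0563,.2545),95.5)
"
```

```text
delta [24.89  0.97  6.62] twist 0.08683718521129435 yaw 95.59 tcp [ 0.5859 -0.3049  0.3205] j [-0.6   0.5   0.55  1.62 -0.    0.87] clk 42.575 gap 0.0487 F [-0.2  0.6 -1.9]
```

Request:
play_rows(
  moves=[
    {"claw": 4.5, "delta_pos": [2, 0.1, 0], "twist": 0},
    {"claw": 4.5, "delta_pos": [5.5, 0.2, 0], "twist": 0},
    {"claw": 4.5, "delta_pos": [10, 0.4, 0], "twist": 0},
    {"claw": 4.5, "delta_pos": [15, 0.6, 0], "twist": 0},
    {"claw": 4.5, "delta_pos": [19.5, 0.8, 0], "twist": 0},
    {"claw": 4.5, "delta_pos": [23, 0.9, 0], "twist": 0},
    {"claw": 4.5, "delta_pos": [24.9, 1, 0], "twist": 0},
    {"claw": 4.5, "delta_pos": [24.9, 1, 1], "twist": 0},
    {"claw": 4.5, "delta_pos": [24.9, 1, 3], "twist": 0},
    {"claw": 4.5, "delta_pos": [24.9, 1, 4.8], "twist": 0},
    {"claw": 4.5, "delta_pos": [24.9, 1, 5.6], "twist": 0},
    {"claw": 4.5, "delta_pos": [24.9, 1, 5.6], "twist": 0},
  ],
)

```text
clock: 44.08
tcp_pos: [0.5715, -0.0572, 0.2643]
orientation: [-0.001, 0.672, 0.74, -0.001]
wrist_force: [-0.8, -0.1, -1.3]
finger_gap: 0.049
```

Request:
play_rows(
  moves=[
    {"claw": 4.5, "delta_pos": [0, 0, 0], "twist": 0},
    {"claw": 4.5, "delta_pos": [0, 0, 0], "twist": 0},
  ],
)

```text
clock: 44.32
tcp_pos: [0.5723, -0.0566, 0.266]
orientation: [0.001, 0.672, 0.741, 0.0]
wrist_force: [-0.2, 1.0, -1.9]
finger_gap: 0.0484
```

Request:
play_rows(
  moves=[
    {"claw": 4.5, "delta_pos": [0, 0, 0.4], "twist": 0},
    {"claw": 4.5, "delta_pos": [0, 0, 0.8], "twist": 0},
    {"claw": 4.5, "delta_pos": [0, 0, 1.1], "twist": 0},
    {"claw": 4.5, "delta_pos": [0, 0, 1.2], "twist": 0},
    {"claw": 4.5, "delta_pos": [0, 0, 1.25], "twist": 0},
    {"claw": 4.5, "delta_pos": [0, 0, 1.25], "twist": 0},
  ],
)

```text
clock: 45.08
tcp_pos: [0.5718, -0.0562, 0.2537]
orientation: [0.0, 0.672, 0.741, 0.0]
wrist_force: [-2.5, 0.8, 6.0]
finger_gap: 0.049
```

Contact felt; release, rise and back off (−y, clear of the stack).

Request:
play_rows(
  moves=[
    {"claw": 5.5, "delta_pos": [0, 0, 0], "twist": 0},
    {"claw": 7, "delta_pos": [0, 0, 0], "twist": 0},
    {"claw": 7, "delta_pos": [0, 0, 0], "twist": 0},
    {"claw": 7, "delta_pos": [0, 0, -1], "twist": 0},
    {"claw": 7, "delta_pos": [0, 0, -4], "twist": 0},
    {"claw": 7, "delta_pos": [0, 0, -9], "twist": 0},
    {"claw": 7, "delta_pos": [0, 0, -9], "twist": 0},
    {"claw": 7, "delta_pos": [-25, 15, -9], "twist": 0},
    {"claw": 7, "delta_pos": [-25, 15, -9], "twist": 0},
    {"claw": 7, "delta_pos": [-25, 15, -9], "twist": 0},
    {"claw": 7, "delta_pos": [-25, 15, -9], "twist": 0},
    {"claw": 7, "delta_pos": [-25, 15, -9], "twist": 0},
  ],
)

```text
clock: 46.58
tcp_pos: [0.7236, -0.2829, 0.3229]
orientation: [0.011, 0.672, 0.741, 0.004]
wrist_force: [7.9, -5.6, 16.5]
finger_gap: 0.0702
```

```bash
python3 -c "
from h import *
raws()
montage('m13.png',[('scene',(180,110,335,270),3),('top',(200,160,270,250),4)])
plan((.5,-.3,.35))
"
```

```text
delta [  0.64 -22.21  -3.66] twist None yaw 95.34 tcp [ 0.7222 -0.2859  0.3162] j [-0.48  0.89  1.26  1.92  0.    1.  ] clk 46.675 gap 0.0701 F [-1.1  0.  -1.4]
```

View pics/m13.png

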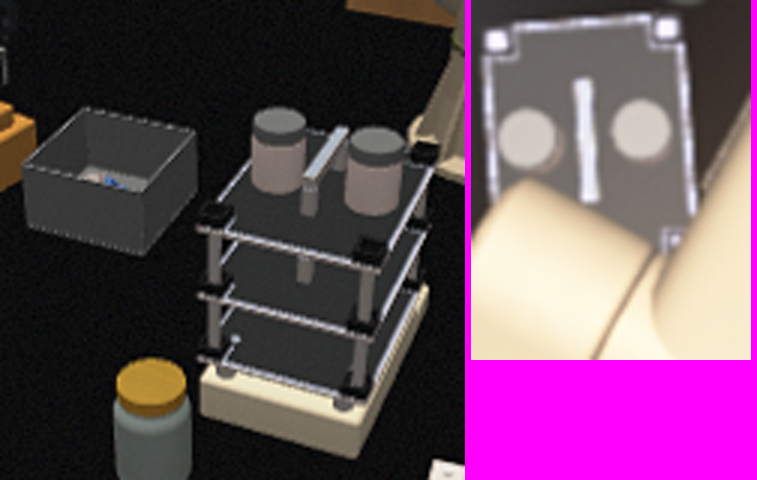

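Request:
play_rows(
  moves=[
    {"claw": 7, "delta_pos": [0, -20, 2], "twist": 0},
    {"claw": 7, "delta_pos": [0, -20, 2], "twist": 0},
    {"claw": 7, "delta_pos": [0, -20, 2], "twist": 0},
    {"claw": 7, "delta_pos": [0, -20, 2], "twist": 0},
    {"claw": 7, "delta_pos": [0, -20, 2], "twist": 0},
    {"claw": 7, "delta_pos": [0, -20, 2], "twist": 0},
  ],
)

```text
clock: 47.42
tcp_pos: [0.5256, -0.3018, 0.3028]
orientation: [0.015, 0.672, 0.741, 0.005]
wrist_force: [0.5, 0.5, 0.6]
finger_gap: 0.0701
```

```bash
python3 -c "
from h import *
s=get_state();print(s['tcp_pos'].round(3),s['joint_pos'].round(2),s['clock'],s['wrist_force'].round(1))
raws()
montage('m14.png',[('scene',(180,110,335,270),2.6),('top',(200,160,270,250),5)])
"
```

```text
[ 0.526 -0.302  0.303] [-0.66  0.34  0.26  1.46  0.01  0.82] 47.425 [0.5 0.5 0.6]
```

View pics/m14.png

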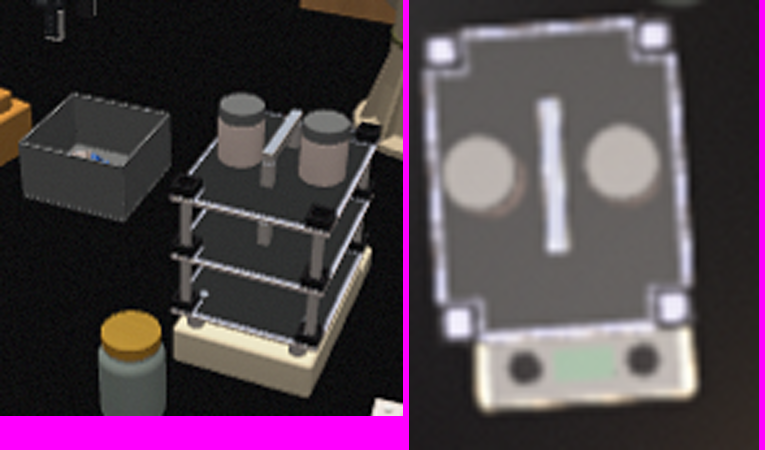

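```bash
python3 -c "
from h import *
t=m([(442-409,50),(653-409,36),(458-409,323),(672-409,308)],(200,160),5)
p,e=fit([('top',C,.237,t)]);print('tier_a top',p.round(4),np.abs(e).max())
print('jars',ray('top',m([(480-409,173),(622-409,162)],(200,160),5),.295).round(4))
print(env.hand_in())
"
```

```text
tier_a top [ 0.5664 -0.0106  0.0915] 0.1343407722615666
jars [[ 0.5644  0.0347  0.295 ]
 [ 0.5736 -0.0567  0.295 ]]
the job is handed in; nothing more can be done
None
```

I finished the job and handed it in at about 47.5 s on the robot clock. The hand-in gives no verdict, so I can't confirm it was accepted.

- **Waste:** I put two caps and one shard in the bin. The platform is clear in both cameras. No second shard ever showed on the platform.
- **Tiers:** Tier_b went onto the platform first, then tier_a on top of it. I felt both seat at the expected heights, with feet at about 80 and 155 mm. In the last top picture tier_a is about 0.3 mm from the measured shaker centre. It is square with the shaker to within about 0.003 rad.
- **Jars:** Both were set down until I felt contact. They stand upright on the top tier, about 46 mm either side of the carrying bar. Their measured positions were within about 3 mm of where I intended.
- **Bystanders:** I kept clear of all three. The glass jar showed no movement in the later pictures, and I did no final check on the mixer and tip box.

**Checks that disagreed:**
- The scene camera put the shaker and the held tier a few millimetres from where the top camera did. I relied on the top camera, and both seatings agreed with it.
- My back-off after the last jar went the wrong way (+x). It took joint 3 to the edge of its range (1.26 rad) and gave a brief wrist force of about 19 N. I brought it straight back, and the stack and jars had not moved.

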